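# Load the sloped storey tray of a model-building table

## Task

Turn the two buttons on the sloped tray aside, lift its cover out and lay it flat on the middle of the cork mat. Then load every storey module into the tray, lengthwise and one to a lane, and slide each down under the retaining bar until it rests against the back stop. Leave the other things on the table where they are.

Things in the scene. Friction and masses are not known exactly. Their poses are not given: they have to be found in the camera images.
- tray: Fixed plywood tray, 200 mm square, sloping 0.28 rad down along its +x axis; origin on the table under its middle, z up (level axes). Tray coordinates of a point a mm down the slope from the floor's middle, v mm to +y, w mm square off the floor: x = a cos 0.28 + w sin 0.28, y = v, z = 45 - a sin 0.28 + w cos 0.28. Modules do not slide down it by themselves.
- tray_floor (a point): Middle of the tray's sloping floor (a = v = w = 0; level axes). Three dividers, 4 mm wide and 10 mm high, at v = -42, 0, 42 make four lanes 38 mm wide centred at v = -63, -21, 21, 63. Side walls at v = 82 to 100 each side, 16 mm high. Upper end (a = -100) open. Each divider has a lip at a = 31 to 37, 16 mm high, which keeps the cover from sliding down.
- tray_stop (a point): Middle of the foot of the back stop's face, at the tray's lower end (a = 95, v = w = 0; level axes). The stop rises 26 mm off the floor across all lanes.
- tray_bar (a point): Middle of the underside of the retaining bar, which crosses over all lanes at a = 66 to 78 and w = 46 to 52 (level axes); modules pass beneath it.
- cover_grip (a point): Centre of the cover's grip bar, 14 (x) x 70 (y) x 24 mm (z), standing on the middle of a loose plywood panel 118 (x) x 160 (y) x 5 mm, 0.12 kg; 17 mm above the underside; panel's axes, z out of its upper face. At the start it lies on the dividers, parallel to the floor, middle at a = -31, v = 0, under the two turn buttons; it lifts out square to the slope.
- mat: Fixed cork mat 170 (x) x 210 (y) x 3 mm on the table, for the cover; origin at the centre of its underside.
- button_left_mid (a point): Turn button on the tray's +y side wall: dark metal bar 10 x 42 x 20 mm high, pivoted at its middle on an axis square to the slope (a = -31, v = 91). Point on the axis, half-way up, w = 27 mm. y axis along the bar, z along the pivot.
- button_left (a joint): Its angle, rad, anticlockwise from above: 0 = across the wall, inner end 10 mm over the cover's edge; +1.57 or -1.57 = along the wall, clear of the cover (clear beyond 1.3 either way). Range +-1.75, slight friction, stays where left.
- button_right_mid (a point): Turn button on the tray's -y side wall: dark metal bar 10 x 42 x 20 mm high, pivoted at its middle on an axis square to the slope (a = -31, v = -91). Point on the axis, half-way up, w = 27 mm. y axis along the bar, z along the pivot.
- button_right (a joint): Its angle, rad, anticlockwise from above: 0 = across the wall, inner end 10 mm over the cover's edge; +1.57 or -1.57 = along the wall, clear of the cover (clear beyond 1.3 either way). Range +-1.75, slight friction, stays where left.
- module1_mid (a point): Centre of a loose storey module of a model building: a light wood block 48 (x) x 30 x 30 mm, about 35 g, with octagonal black windows on its four long sides and plain ends; x axis along its length. Three or four modules are present, on the table in front of the robot.
- module2_mid (a point): Centre of a loose storey module of a model building: a light wood block 48 (x) x 30 x 30 mm, about 35 g, with octagonal black windows on its four long sides and plain ends; x axis along its length. Three or four modules are present, on the table in front of the robot.
- module3_mid (a point): Centre of a loose storey module of a model building: a light wood block 48 (x) x 30 x 30 mm, about 35 g, with octagonal black windows on its four long sides and plain ends; x axis along its length. Three or four modules are present, on the table in front of the robot.
- module4_mid (a point): Centre of a loose storey module of a model building: a light wood block 48 (x) x 30 x 30 mm, about 35 g, with octagonal black windows on its four long sides and plain ends; x axis along its length. Three or four modules are present, on the table in front of the robot.
- pot: Bystander, loose: paint pot, 34 mm across, 42 mm high; to be left alone.
- stub: Bystander, loose: grey turned chimney piece, 36 mm across, 34 mm high; to be left alone.
- die: Bystander, loose: white 16 mm die; to be left alone.
- glue: Bystander, loose: glue bottle, 40 mm across, 100 mm high; to be left alone.
- brush: Bystander, loose: paint brush, 170 mm long; to be left alone.
- stick: Bystander, loose: aluminium measuring stick 20 x 200 x 6 mm; to be left alone.
Mind the look-alikes: they are no part of the job. What is shaped like the part that bears module2_mid but pink is not meant. Leave any pink look-alike of the part that bears module4_mid alone.

How it is judged:
By the outcome, as a careful person would: the job done as asked, in the order asked, and still so for the second after the job is handed in, with the robot touching nothing.
Of module1, module2, module3, module4 only 3 to 4 are there at a start; the rules pass over those that are not, and their reading is None.
At some moment in a run one of module1, module2, module3, module4 may be knocked a few centimetres aside while the robot is not near it.
Once in a run the grip may slacken for a moment while it holds something.
It also fails if it takes over 210 s, if anything falls off the work surface, if the arm or the gripper's body presses on something with over 40 N, if the wrist force passes 120 N, or if a joint passes its speed limit or range.

## Robot

A 6-joint arm with a two-finger parallel gripper is mounted at the origin on the work surface. World frame = base frame: x ahead of the robot, y to its left, z up, the work surface at z = 0. Lengths are in mm, angles in rad, forces in N, time in s.
With the tool pointing down it reaches from about 300 to 750 mm from the base axis. Payload 8.5 kg.
Tool frame: the origin (TCP) lies midway between the tips of the shut fingers; the grasp point (between the pads) lies manip.tcp_to_grasp behind it (manip.tcp_to_grasp is the distance from the TCP to the grasp point, in mm); z points along the fingers, y is the direction in which the jaws open and shut (so a half turn about z gives the same grasp; the last joint's range is limited). The gripper opens to 85 mm and grips with 20 to 120 N. Pads are 22 mm wide; open, the fingers measure 114 mm over their backs; the gripper's body (76 mm by 85 mm) begins 54 mm behind the grasp point. The pads swing forward as they close: fully open they stand 13 mm farther back than shut.
Start: joints at [1.088, 0.381, 1.297, -0, 1.464, -0.215], TCP at [145.528, 530.379, 231.322] pointing down, gripper open.
Joint ranges: [-3.11, 3.11], [-0.89, 2.33], [0.22, 2.48], [-1.42, 4.56], [0.17, 2.85], [-2.88, 2.88]. Speed limits (rad/s): [2.39, 2.39, 3.14, 3.14, 3.14, 3.14].

## Interface

Orientations are given as a unit quaternion [x, y, z, w].
In Python, from station import readout, vision, manip gives the robot as it stands.
- The arm moves only by the tool servo_tool, never from a script. Its argument "rows" is a list that holds one entry, the list of rows, each a list of 7 numbers: the shift along the tool's x, y, z in mm, then the turn, a rotation vector about the tool's x, y, z in degrees, then the opening, from 0 (shut) to 1 (fully open). In form: [[[dx, dy, dz, wx, wy, wz, grip], ...]]. A call has 1 to 12 rows; each row is the pose to reach, as a shift and turn from the pose measured when the call began, along the tool's axes at that moment; what a row does not reach only later rows make up. A row lasts 1/8 s, in which the tool goes at most 62.5 mm and 10.7 degrees, less where a joint would pass 70% of its speed; a pose out of reach is approached as far as the arm can. A call with a gripper value outside its range is refused whole. The fingers move at their own pace and stop on an object; the grip force is fixed at half the most. Time passes only in rows, so rows that repeat a pose let the fingers close. It gives the time, the measured TCP pose, the force and the opening at its end, in the units of the state.
- readout.get_obs(): the state, without advancing time (a new reading comes with each control period).
- vision.get_image(name): name is "scene" or "side" or "wrist"; returns a dict with "color" (400x640x3 uint8, blue, green, red), "mtx" (3x3 intrinsics, pixels), "rvec" (rotation vector, rad) and "tvec" (3), from world to camera coordinates, as OpenCV has them; the wrist camera has in their place "mount" (4x4, takes a point from camera to tool coordinates, whose origin is the TCP and whose axes are the flange's). Camera axes: x right, y down, z forward; pixel columns grow to the right and rows downward; lengths in mm; the calibration is good to about 2 mm. A picture is of the moment at which its call begins: read the wrist's pose just before it. There is no depth.
- manip.job_done(): hands the job in, once; it reports no verdict.
The state is a dict: "t": time; "joints": joint angles; "qvel": joint speeds; "tau": joint torques, N m; "eef_pos": TCP position; "eef_rot": TCP orientation; "wrist_force": force on the tool from outside, world axes, zero at the start; "torque": the same for the moment, N m; "width": finger opening in mm.
Only numpy, scipy, OpenCV 4.12 (cv2) and the standard library are available. Lean on these libraries where they do the work, as an engineer would, in place of code of your own. Each camera call takes 0.05 s, during which the arm holds its last target.

## Working session

There is one attempt and no reset: what is moved stays moved. The work goes in short steps, Python scripts to look and compute and a tool call to move; the robot and the scene stay as the last step left them, time stands still between calls to the robot, and variables do not carry over. Pictures are saved under pics/ and viewed, and the job is handed in when it is done.

Besides the shell and the picture viewer there is one more tool, called in YAML: its name, and indented under it one key for each argument. servo_tool: Moves the arm, as the interface text tells. Its arguments: {"type":"object","properties":{"rows":{"type":"array"}},"required":["rows"]}

```bash
mkdir -p pics; ls; python3 - <<'E'
from station import readout, vision, manip
import cv2
o=readout.get_obs()
for k,v in o.items(): print(k,v)
print(manip.tcp_to_grasp)
for n in ["scene","side","wrist"]:
    r=vision.get_image(n); cv2.imwrite(f"pics/{n}0.png",r["color"])
    print(n,{k:v.tolist() if hasattr(v,'tolist') else v for k,v in r.items() if k!="color"})
E
```

```text
pics
t 0.0
joints [ 1.08767457e+00  3.81179443e-01  1.29829275e+00 -2.37360936e-06
  1.46359802e+00 -2.15329402e-01]
qvel [ 6.34622217e-04 -1.93657135e-04  7.11932413e-05  2.36509049e-03
 -2.84256849e-06 -5.90695227e-04]
tau [-1.07096352e-03 -4.48460734e+01 -2.31277853e+01 -3.05533249e-04
  4.76711837e-03  1.16719828e-06]
eef_pos [145.40408278 530.1130306  230.70988372]
eef_rot [ 1.33496288e-01  9.91049038e-01 -6.94587940e-04 -2.51679293e-04]
wrist_force [-0.17764401 -0.13848448 -0.74729964]
torque [ 0.03280185  0.03349939 -0.00854066]
width 85.54547922040436
18.700000000000003
scene {'mtx': [[394.0185749795352, 0.0, 314.9177065314865], [0.0, 394.0185749795352, 195.59043114907075], [0.0, 0.0, 1.0]], 'rvec': [2.4833000440472515, 0.6294440267042092, -0.18368889387484794], 'tvec': [-562.863315424727, -215.65960119983873, 1219.4608081804718]}
side {'mtx': [[501.96098472245455, 0.0, 316.98299100840694], [0.0, 501.96098472245455, 210.0896679352974], [0.0, 0.0, 1.0]], 'rvec': [0.37627219051608796, -2.7639056291804667, 1.2066018715527755], 'tvec': [632.8793696061722, 177.95114461754673, 1064.23935497124]}
wrist {'mtx': [[322.2624535753673, 0.0, 320.4001253677455], [0.0, 322.2624535753673, 194.68722426370294], [0.0, 0.0, 1.0]], 'mount': [[0.0006274052174166664, -0.9483192468422288, -0.31731721105430016, 81.38266262552], [0.9999998027674191, 0.0006041103400680432, 0.000171801683205269, 0.623282167892425], [2.8771765456031126e-05, -0.31731725625828033, 0.9483194388247562, -142.78531910945205], [0.0, 0.0, 0.0, 1.0]]}
```

View pics/scene0.png

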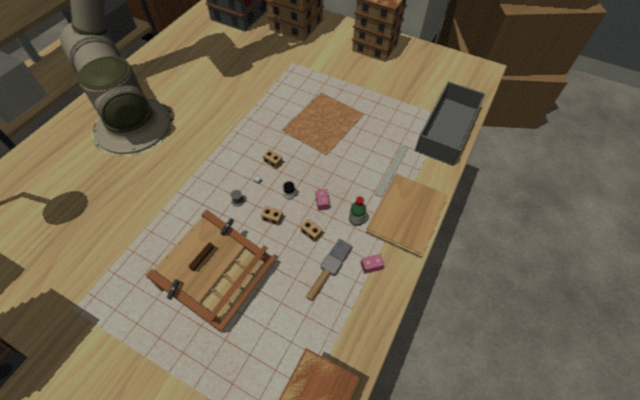

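View pics/side0.png

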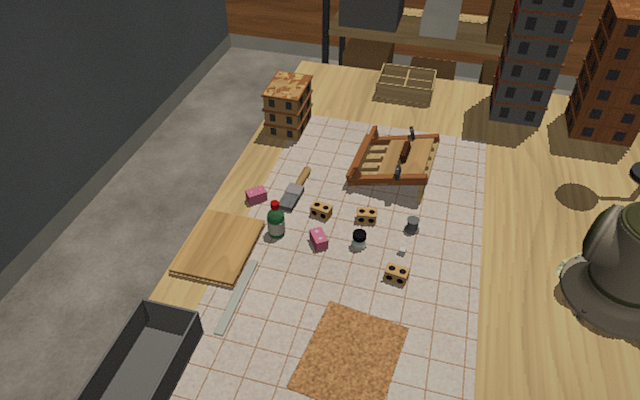

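View pics/wrist0.png

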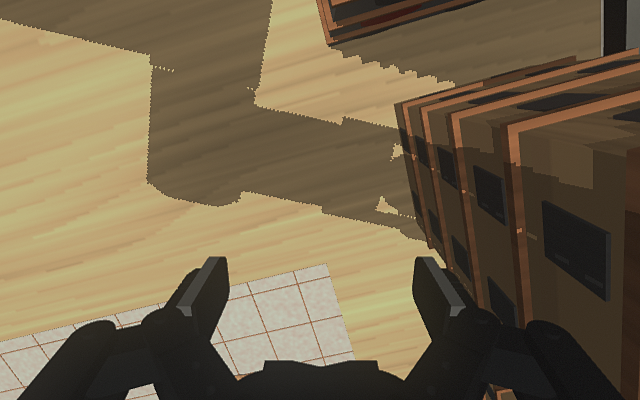

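```bash
cat > h.py <<'E'
from station import readout, vision, manip
import cv2, numpy as np
from scipy.spatial.transform import Rotation as R
def cam(n):
    o=readout.get_obs(); r=vision.get_image(n); K=r["mtx"]
    if n=="wrist":
        Rt=R.from_quat(o["eef_rot"]).as_matrix(); M=r["mount"]
        Rc=Rt@M[:3,:3]; c=Rt@M[:3,3]+o["eef_pos"]
    else:
        Rw=cv2.Rodrigues(np.array(r["rvec"]))[0]; Rc=Rw.T; c=-Rc@np.array(r["tvec"]).ravel()
    return r["color"],K,Rc,c
def ray(C,px,z=0.):
    _,K,Rc,c=C; px=np.atleast_2d(px).astype(float)
    d=np.c_[px,np.ones(len(px))]@np.linalg.inv(K).T@Rc.T
    return c+d*((z-c[2])/d[:,2])[:,None]
def proj(C,P):
    _,K,Rc,c=C; p=(np.atleast_2d(P)-c)@Rc@K.T
    return p[:,:2]/p[:,2:]
def tri(Cs,pxs):
    A=np.zeros((3,3));b=np.zeros(3)
    for C,px in zip(Cs,pxs):
        d=C[2]@np.linalg.inv(C[1])@np.array([px[0],px[1],1.]);d/=np.linalg.norm(d)
        P=np.eye(3)-np.outer(d,d);A+=P;b+=P@C[3]
    return np.linalg.solve(A,b)
E
python3 - <<'E'
from h import *
S=cam("scene");D=cam("side")
cv2.imwrite("pics/sc1.png",cv2.resize(S[0][140:340,130:400],None,fx=2.9,fy=2.9,interpolation=cv2.INTER_CUBIC))
cv2.imwrite("pics/sd1.png",cv2.resize(D[0][110:310,230:500],None,fx=2.9,fy=2.9,interpolation=cv2.INTER_CUBIC))
for n,a,b,z in [("mod",(272,158),(397,274),15),("mod",(272,215),(367,216),15),("mod",(311,230),(321,211),15),("mat",(324,123),(350,352),3),("grip",(203,257),(405,151),60)]:
    print(n,ray(S,a,z).round(),ray(D,b,z).round(),tri([S,D],[a,b]).round())
E
```

```text
mod [[452.  87.  15.]] [[455.  83.  15.]] [454.  85.  18.]
mod [[553. -75.  15.]] [[552. -78.  15.]] [553. -76.  16.]
mod [[664. -66.  15.]] [[664. -65.  15.]] [664. -65.  15.]
mat [[514. 292.   3.]] [[512. 288.   3.]] [513. 290.   5.]
grip [[ 490. -269.   60.]] [[ 498. -304.   60.]] [ 498. -274.   80.]
```

View pics/sc1.png

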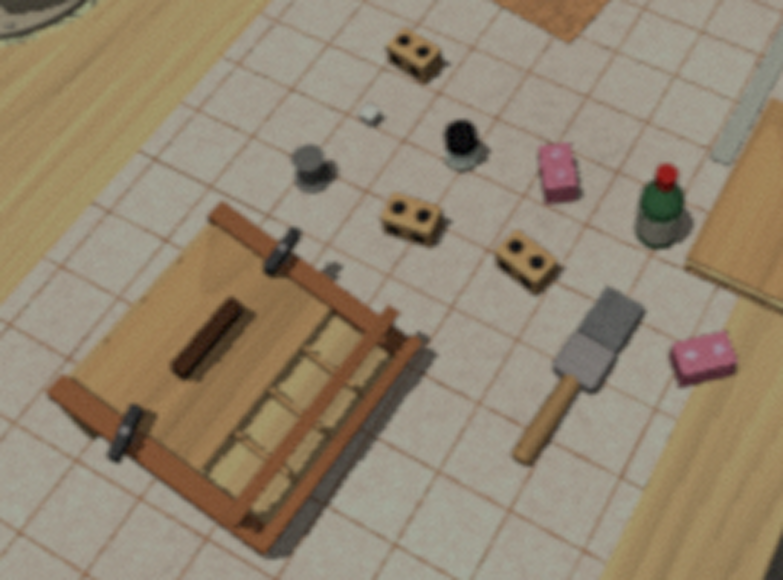

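View pics/sd1.png

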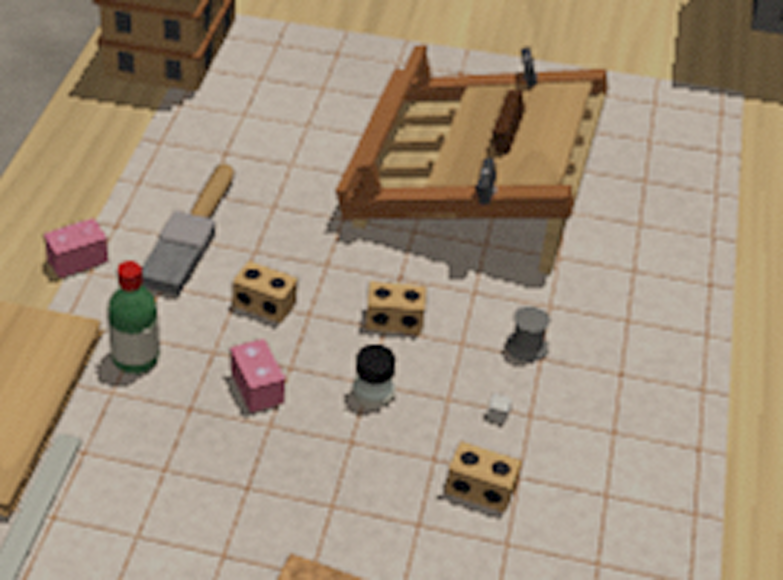

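```bash
cat >> h.py <<'E'
def toolR(xdir_deg, n=(0,0,1)):
    """tool z = -n, tool x as near as possible to world heading xdir"""
    z=-np.array(n,float); a=np.radians(xdir_deg); x=np.array([np.cos(a),np.sin(a),0]); x-=z*(x@z); x/=np.linalg.norm(x)
    return np.c_[x,np.cross(z,x),z]
def rel(pos,Rt):
    o=readout.get_obs(); R0=R.from_quat(o["eef_rot"]).as_matrix()
    d=R0.T@(np.array(pos)-o["eef_pos"]); w=np.degrees(R.from_matrix(R0.T@Rt).as_rotvec())
    return d.round(1).tolist()+w.round(1).tolist()
E
python3 - <<'E'
from h import *
S=cam("scene");D=cam("side")
f=lambda p,q:tri([S,D],[(130+p[0]/2.9,140+p[1]/2.9),(230+q[0]/2.9,110+q[1]/2.9)])
L=f((283,252),(486,178));Rr=f((125,433),(528,68));G=f((207,338),(508,121))
print(L,Rr,G); d=L-Rr; print(np.degrees(np.arctan2(-d[0],d[1])))
print(rel((450,150,420),toolR(150)),rel((470,-250,400),toolR(90)))
E
```

```text
[ 502.97159545 -184.49768984   81.19784087] [ 489.2961611  -364.96637391   77.78197849] [ 495.70541149 -274.57385901   79.04330877]
-4.333439142116626
[-394.3, -286.3, -188.8, -0.0, -0.0, 14.7] [-519.4, -666.7, -168.6, -0.0, 0.0, 74.7]
```

```bash
python3 - <<'E'
from h import *
print(rel((380,250,400),toolR(150)),rel((500,-215,340),toolR(86)))
E
```

```text
[-300.3, -208.3, -168.8, -0.0, -0.0, 14.7] [-539.1, -625.0, -108.6, -0.0, 0.0, 78.7]
```

servo_tool:
  rows:
    - [[-300, -208, -168, 0, 0, 30, 1], [-300, -208, -168, 0, 0, 30, 1], [-300, -208, -168, 0, 0, 40, 1], [-300, -208, -168, 0, 0, 50, 1], [-300, -208, -168, 0, 0, 60, 1], [-300, -208, -168, 0, 0, 78, 1], [-539, -625, -108, 0, 0, 78.7, 1], [-539, -625, -108, 0, 0, 78.7, 1], [-539, -625, -108, 0, 0, 78.7, 1], [-539, -625, -108, 0, 0, 78.7, 1], [-539, -625, -108, 0, 0, 78.7, 1], [-539, -625, -108, 0, 0, 78.7, 1]]

```text
t: 1.85
eef_pos: [465.1, -92.4, 351.9]
eef_rot: [0.732, 0.682, 0.0, 0.0]
wrist_force: [1.6, -0.2, 0.2]
width: 85.4
```

```bash
python3 - <<'E'
from h import *
print(readout.get_obs()["joints"],rel((500,-215,340),toolR(86)))
E
```

```text
[-4.46464826e-01  1.81498590e-01  1.23820580e+00 -1.21972667e-04
  1.72143599e+00 -3.75613133e-01] [-119.8, 43.5, 11.9, 0.0, 0.0, -0.1]
```

servo_tool:
  rows:
    - [[-120, 43, 12, 0, 0, 0, 1], [-120, 43, 12, 0, 0, 0, 1], [-120, 43, 12, 0, 0, 0, 1], [-120, 43, 12, 0, 0, 0, 1]]

```text
t: 2.35
eef_pos: [499.4, -215.0, 339.8]
eef_rot: [0.732, 0.681, 0.0, -0.0]
wrist_force: [0.1, 0.9, -0.7]
width: 85.4
```

```bash
python3 - <<'E'
from h import *
W=cam("wrist"); cv2.imwrite("pics/w1.png",W[0]); print(readout.get_obs()["eef_pos"],readout.get_obs()["qvel"].round(3))
np.savez("w1.npz",K=W[1],R=W[2],c=W[3])
E
```

```text
[ 499.35046186 -214.24238546  340.2816966 ] [ 0.016 -0.016  0.002 -0.002 -0.    -0.002]
```

View pics/w1.png

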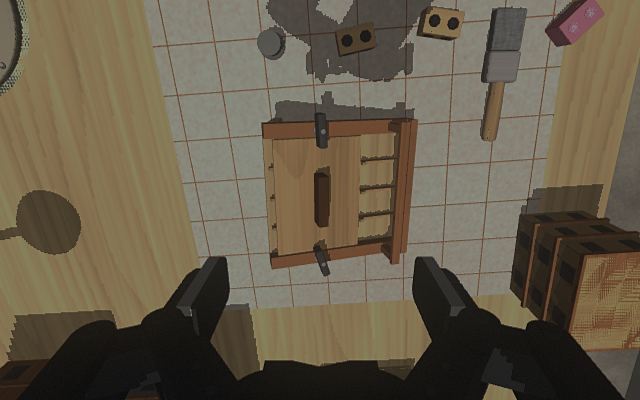

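```bash
python3 - <<'E'
import cv2
im=cv2.imread("pics/w1.png")
cv2.imwrite("pics/w1z.png",cv2.convertScaleAbs(cv2.resize(im[105:285,250:430],None,fx=3.3,fy=3.3,interpolation=cv2.INTER_CUBIC),alpha=1.5))
E
```

```text
(no output)
```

View pics/w1z.png

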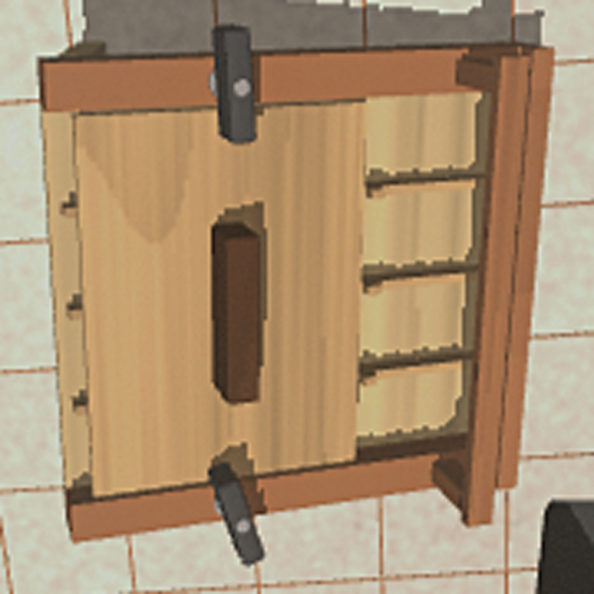

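```bash
cat >> h.py <<'E'
C28,S28=np.cos(.28),np.sin(.28)
def tl(a,v,w): return np.array([a*C28+w*S28,v,45-a*S28+w*C28])
E
python3 - <<'E'
from h import *
from scipy.optimize import least_squares
d=np.load("w1.npz"); C=(None,d["K"],d["R"],d["c"])
pts={'PL':((241,88),(-31,91,37.5)),'PR':((244,525),(-31,-91,37.5)),'cL':((40,58),(-100,100,16)),'cR':((74,540),(-100,-100,16)),'ciL':((45,109),(-100,82,16)),'ciR':((68,496),(-100,-82,16)),
 'bar1':((213,228),(-38,35,39)),'bar2':((256,237),(-24,35,39)),'bar3':((220,399),(-38,-35,39)),'bar4':((258,399),(-24,-35,39)),
 'barR':((500,55),None)}
px=[];L=[];n=[]
for k,(p,t) in pts.items():
    if t is None: continue
    px.append((250+p[0]/3.3,105+p[1]/3.3)); L.append(tl(*t)); n.append(k)
px=np.array(px);L=np.array(L)
W=np.array([ray(C,p,l[2])[0,:2] for p,l in zip(px,L)])
def f(q):
    c,s=np.cos(q[2]),np.sin(q[2]); return (L[:,:2]@np.array([[c,s],[-s,c]])+q[:2]-W)
r=least_squares(lambda q:f(q).ravel(),[520,-274,-.07],loss="soft_l1"); print(r.x,np.degrees(r.x[2]))
for k,e,w in zip(n,f(r.x),W): print(k,e.round(1),w.round(1))
# right button ends on top face
for p in [(222,465),(252,562),(234,28),(240,142)]:
    q=ray(C,(250+p[0]/3.3,105+p[1]/3.3),45+31*S28+37*C28)[0]; print(q.round(1))
E
```

```text
[ 5.18136736e+02 -2.74568644e+02 -6.29401742e-02] -3.6062063421671
PL [-0.7  1.9] [ 505.1 -184.4]
PR [-1.   1.5] [ 494.1 -365.7]
cL [ 0.  -0.3] [ 432.9 -168.7]
cR [-1.3  0.2] [ 421.7 -368.8]
ciL [-0.6  0.2] [ 432.4 -187.2]
ciR [-0.2 -2.9] [ 421.6 -347.7]
bar1 [ 3.6 -2.5] [ 491.  -235.5]
bar2 [1.  2.4] [ 507.  -241.2]
bar3 [ 1.8 -1.9] [ 488.4 -306. ]
bar4 [0.1 0.1] [ 503.5 -308.8]
[ 486.9 -337.3   89.1]
[ 496.2 -384.1   89.1]
[ 504.1 -163.    89.1]
[ 503.4 -204.3   89.1]
```

```bash
cat >> h.py <<'E'
TP=[517.8,-275.2,np.radians(-3.6)]
def tw(a,v,w): 
    return R.from_euler('z',TP[2]).as_matrix()@tl(a,v,w)+np.array([TP[0],TP[1],0])
RT=R.from_euler('z',TP[2]).as_matrix()@R.from_euler('y',.28).as_matrix()  # cols: a,v,n
def slR(th):
    """tool x at angle th(deg) anticlockwise from +a axis in slope plane; tool z=-n"""
    t=np.radians(th); x=RT@np.array([np.cos(t),np.sin(t),0]); z=-RT[:,2]
    return np.c_[x,np.cross(z,x),z]
def inA():
    o=readout.get_obs(); l=R.from_euler('z',-TP[2]).as_matrix()@(o["eef_pos"]-np.array([TP[0],TP[1],0]))-np.array([0,0,45])
    return np.array([l[0]*C28-l[2]*S28,l[1],l[0]*S28+l[2]*C28])
E
python3 - <<'E'
from h import *
print(tw(-31,91,70),rel(tw(-31,91,70),slR(92)),rel(tw(-31,91,19),slR(92)))
E
```

```text
[ 513.08673048 -183.72354347  120.84090579] [31.5, 11.4, 219.4, 16.1, 0.2, -2.4] [31.4, -2.7, 268.4, 16.1, 0.2, -2.4]
```

servo_tool:
  rows:
    - [[31.5, 11.4, 100, 10, 0, -2.4, 0.45], [31.5, 11.4, 160, 16.1, 0.2, -2.4, 0.45], [31.5, 11.4, 200, 16.1, 0.2, -2.4, 0.45], [31.5, 11.4, 219, 16.1, 0.2, -2.4, 0.45], [31.5, 11.4, 219, 16.1, 0.2, -2.4, 0.45], [31.5, 11.4, 219, 16.1, 0.2, -2.4, 0.45]]

```text
t: 3.15
eef_pos: [513.9, -183.5, 123.5]
eef_rot: [0.71, 0.691, -0.094, -0.102]
wrist_force: [0.4, 0.9, 0.8]
width: 38.6
```

```bash
python3 - <<'E'
from h import *
print(rel(tw(-31,91,19),slR(92)),inA())
W=cam("wrist"); cv2.imwrite("pics/w2.png",W[0])
E
```

```text
[-0.1, -0.2, 53.8, 0.2, 0.1, 0.0] [-30.99527516  91.26478081  72.7532572 ]
```

View pics/w2.png

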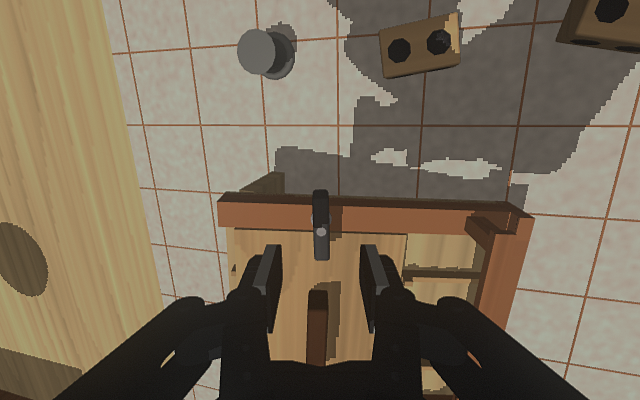

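servo_tool:
  rows:
    - [[0, 0, 30, 0, 0, 0, 0.45], [0, 0, 53, 0, 0, 0, 0.45], [0, 0, 53, 0, 0, 0, 0.45], [0, 0, 53, 0, 0, 0, 0], [0, 0, 53, 0, 0, 0, 0], [0, 0, 53, 0, 0, 0, 0], [0, 0, 53, 0, 0, 0, 0]]

```text
t: 4.08
eef_pos: [500.2, -183.3, 74.4]
eef_rot: [0.71, 0.691, -0.093, -0.1]
wrist_force: [-0.4, -0.1, 6.0]
width: 8.5
```

servo_tool:
  rows:
    - [[0, 0, 0, 0, 0, 10, 0], [0, 0, 0, 0, 0, 20, 0], [0, 0, 0, 0, 0, 30, 0], [0, 0, 0, 0, 0, 40, 0], [0, 0, 0, 0, 0, 50, 0], [0, 0, 0, 0, 0, 60, 0], [0, 0, 0, 0, 0, 70, 0], [0, 0, 0, 0, 0, 80, 0], [0, 0, 0, 0, 0, 90, 0], [0, 0, 0, 0, 0, 92, 0], [0, 0, 0, 0, 0, 92, 0]]

```text
t: 5.45
eef_pos: [500.8, -184.0, 74.3]
eef_rot: [0.99, -0.03, -0.136, -0.002]
wrist_force: [2.3, -4.2, -9.5]
width: 8.1
```

```bash
python3 - <<'E'
from h import *
print(inA(),rel(tw(-31,91,19),slR(0)),readout.get_obs()["width"])
W=cam("wrist"); cv2.imwrite("pics/w3.png",W[0])
E
```

```text
[-29.91505619  89.9261865   21.91202778] [-1.1, -1.1, 2.9, 0.3, -0.4, 0.1] 8.145818243650025
```

View pics/w3.png

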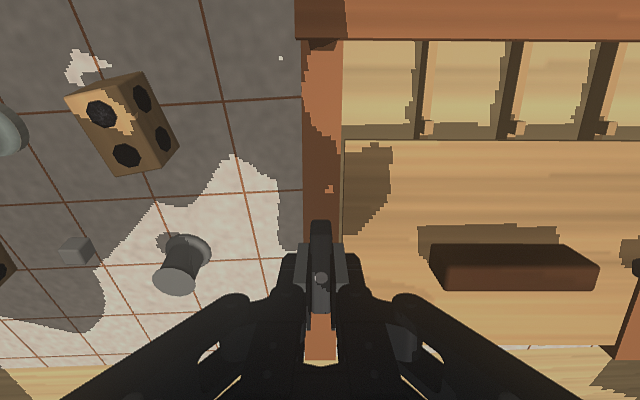

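servo_tool:
  rows:
    - [[0, 0, 0, 0, 0, 0, 0.4], [0, 0, 0, 0, 0, 0, 0.4], [0, 0, -30, 0, 0, 0, 0.4], [0, 0, -60, 0, 0, 0, 0.4], [0, 0, -60, 0, 0, 0, 0.4]]

```text
t: 6.12
eef_pos: [518.1, -185.0, 134.3]
eef_rot: [0.991, -0.029, -0.134, -0.001]
wrist_force: [-0.2, -0.4, -1.2]
width: 34.6
```

```bash
python3 - <<'E'
from h import *
print(inA(),rel(tw(-31,-91,75),slR(104.5)))
E
```

```text
[-29.87733832  90.07866672  84.33099193] [-1.7, 181.0, 10.6, 0.9, -0.1, -104.3]
```

servo_tool:
  rows:
    - [[-1.7, 60, 0, 0.5, -0.1, -10, 0.45], [-1.7, 120, 0, 0.5, -0.1, -20, 0.45], [-1.7, 181, 0, 0.5, -0.1, -30, 0.45], [-1.7, 181, 8, 0.9, -0.1, -40, 0.45], [-1.7, 181, 10, 0.9, -0.1, -50, 0.45], [-1.7, 181, 10, 0.9, -0.1, -60, 0.45], [-1.7, 181, 10, 0.9, -0.1, -70, 0.45], [-1.7, 181, 10, 0.9, -0.1, -80, 0.45], [-1.7, 181, 10, 0.9, -0.1, -90, 0.45], [-1.7, 181, 10, 0.9, -0.1, -104, 0.45], [-1.7, 181, 10, 0.9, -0.1, -104, 0.45], [-1.7, 181, 10, 0.9, -0.1, -104, 0.45]]

```text
t: 7.62
eef_pos: [502.9, -365.1, 125.5]
eef_rot: [0.633, 0.762, -0.082, -0.113]
wrist_force: [-0.5, -0.2, 0.6]
width: 38.6
```

```bash
python3 - <<'E'
from h import *
print(inA(),rel(tw(-31,-91,19),slR(104.5)),readout.get_obs()["joints"])
W=cam("wrist"); cv2.imwrite("pics/w4.png",W[0])
E
```

```text
[-31.15379649 -90.63803655  74.80523912] [-0.5, 0.1, 55.8, -0.0, -0.1, -0.3] [-0.74515326  0.70341551  1.0555916  -0.17513966  1.6031414  -0.91574974]
```

View pics/w4.png

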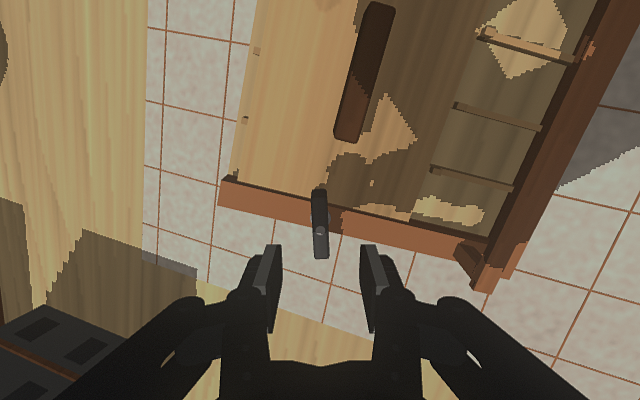

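servo_tool:
  rows:
    - [[0, 0, 30, 0, 0, 0, 0.45], [0, 0, 54, 0, 0, 0, 0.45], [0, 0, 54, 0, 0, 0, 0.45], [0, 0, 54, 0, 0, 0, 0], [0, 0, 54, 0, 0, 0, 0], [0, 0, 54, 0, 0, 0, 0], [0, 0, 54, 0, 0, 0, 0]]

```text
t: 8.55
eef_pos: [488.2, -364.5, 75.2]
eef_rot: [0.633, 0.761, -0.083, -0.113]
wrist_force: [-2.7, 0.6, 6.3]
width: 8.4
```

servo_tool:
  rows:
    - [[0, 0, 0, 0, 0, -10, 0], [0, 0, 0, 0, 0, -20, 0], [0, 0, 0, 0, 0, -30, 0], [0, 0, 0, 0, 0, -40, 0], [0, 0, 0, 0, 0, -50, 0], [0, 0, 0, 0, 0, -60, 0], [0, 0, 0, 0, 0, -70, 0], [0, 0, 0, 0, 0, -76, 0], [0, 0, 0, 0, 0, -77, 0], [0, 0, 0, 0, 0, -77, 0]]

```text
t: 9.8
eef_pos: [487.2, -365.5, 75.5]
eef_rot: [0.022, 0.99, 0.005, -0.14]
wrist_force: [-6.7, -3.6, -1.2]
width: 8.4
```

```bash
python3 - <<'E'
from h import *
print(inA(),rel(tw(-31,-91,19),slR(180)),readout.get_obs()["width"])
W=cam("wrist"); cv2.imwrite("pics/w5.png",W[0])
E
```

```text
[-32.29478919 -92.02893454  22.44667365] [-1.3, 1.0, 3.4, -0.1, -0.1, 1.0] 8.389686728981218
```

View pics/w5.png

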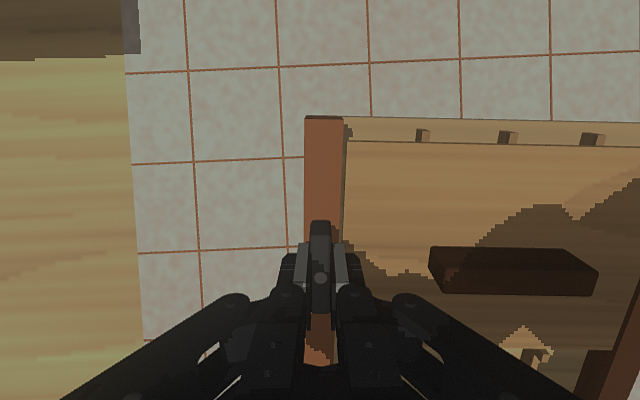

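servo_tool:
  rows:
    - [[0, 0, 0, 0, 0, 0, 0.4], [0, 0, 0, 0, 0, 0, 0.4], [0, 0, -30, 0, 0, 0, 0.4], [0, 0, -60, 0, 0, 0, 0.4], [0, 0, -60, 0, 0, 0, 0.4]]

```text
t: 10.48
eef_pos: [505.2, -366.8, 135.3]
eef_rot: [0.022, 0.99, 0.003, -0.138]
wrist_force: [-0.5, 0.6, -0.2]
width: 34.2
```

```bash
python3 - <<'E'
from h import *
print(inA(),rel(tw(-31,0,80),slR(90)))
E
```

```text
[-31.50089681 -92.22245063  84.93964708] [-2.1, 92.2, 4.4, -0.1, 0.4, 91.0]
```

servo_tool:
  rows:
    - [[-2, 50, 0, 0, 0, 10, 0.5], [-2, 92, 4, 0, 0.4, 20, 0.5], [-2, 92, 4, 0, 0.4, 30, 0.5], [-2, 92, 4, 0, 0.4, 40, 0.5], [-2, 92, 4, 0, 0.4, 50, 0.5], [-2, 92, 4, 0, 0.4, 60, 0.5], [-2, 92, 4, 0, 0.4, 70, 0.5], [-2, 92, 4, 0, 0.4, 80, 0.5], [-2, 92, 4, 0, 0.4, 91, 0.5], [-2, 92, 4, 0, 0.4, 91, 0.5], [-2, 92, 4, 0, 0.4, 91, 0.5]]

```text
t: 11.85
eef_pos: [509.9, -274.7, 130.5]
eef_rot: [0.72, 0.679, -0.096, -0.103]
wrist_force: [-0.0, 0.0, -0.7]
width: 42.7
```

```bash
python3 - <<'E'
from h import *
print(inA(),rel(tw(-31,0,18.5),slR(90)))
W=cam("wrist"); cv2.imwrite("pics/w6.png",W[0])
S=cam("scene");cv2.imwrite("pics/s6.png",S[0])
E
```

```text
[-3.12075257e+01 -4.22030815e-02  7.99583735e+01] [0.1, 0.4, 61.5, -0.1, 0.0, 0.2]
```

View pics/w6.png

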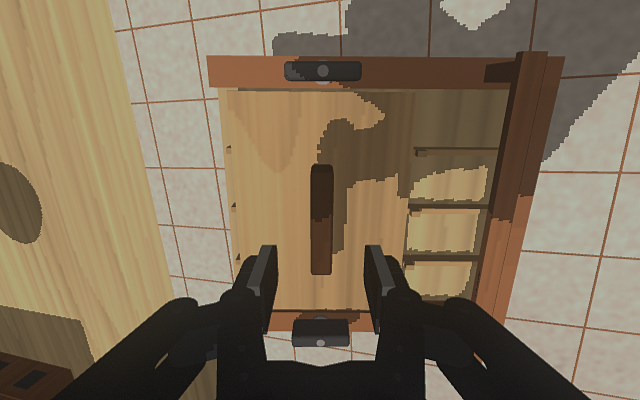

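View pics/s6.png

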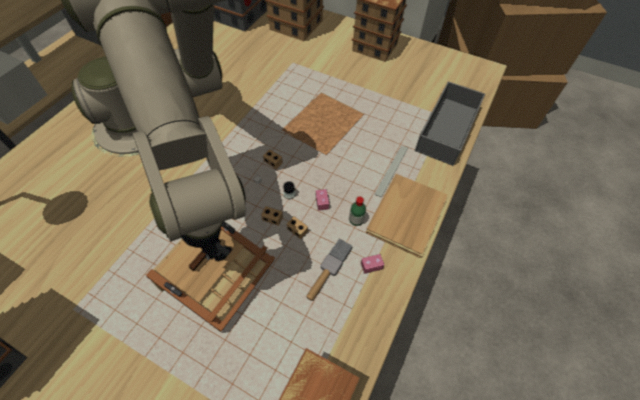

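servo_tool:
  rows:
    - [[0, 0, 35, 0, 0, 0, 0.5], [0, 0, 60, 0, 0, 0, 0.5], [0, 0, 61, 0, 0, 0, 0.5], [0, 0, 61, 0, 0, 0, 0], [0, 0, 61, 0, 0, 0, 0], [0, 0, 61, 0, 0, 0, 0], [0, 0, 61, 0, 0, 0, 0], [0, 0, 61, 0, 0, 0, 0]]

```text
t: 12.95
eef_pos: [493.9, -274.2, 73.4]
eef_rot: [0.721, 0.679, -0.096, -0.101]
wrist_force: [1.9, 1.0, 5.9]
width: 12.4
```

```bash
python3 - <<'E'
from h import *
print(inA())
W=cam("wrist"); cv2.imwrite("pics/w7.png",W[0])
E
```

```text
[-30.82158918  -0.53811966  20.66871834]
```

View pics/w7.png

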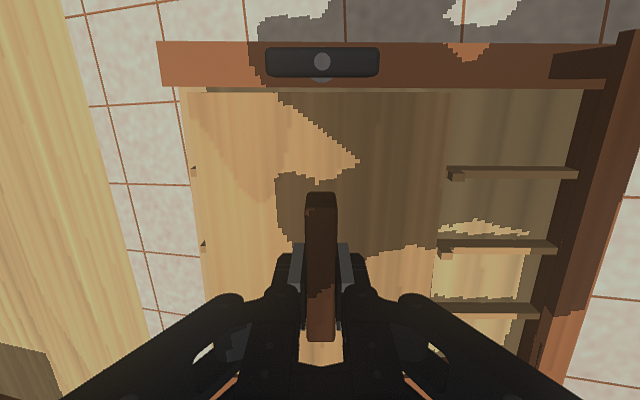

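servo_tool:
  rows:
    - [[0, 0, -15, 0, 0, 0, 0], [0, 0, -40, 0, 0, 0, 0], [0, 0, -75, 0, 0, 0, 0], [0, 0, -110, 0, 0, 0, 0], [0, 0, -130, 0, 0, 0, 0], [0, 0, -130, 0, 0, 0, 0]]

```text
t: 13.75
eef_pos: [530.3, -276.3, 199.4]
eef_rot: [0.721, 0.679, -0.096, -0.099]
wrist_force: [-0.5, 0.4, -1.8]
width: 12.5
```

```bash
python3 - <<'E'
from h import *
o=readout.get_obs();print(o["width"],inA(),o["wrist_force"])
S=cam("scene");D=cam("side")
cv2.imwrite("pics/s8.png",cv2.resize(S[0][80:180,250:400],None,fx=4,fy=4,interpolation=cv2.INTER_CUBIC))
cv2.imwrite("pics/d8.png",cv2.resize(D[0][290:400,260:440],None,fx=4,fy=4,interpolation=cv2.INTER_CUBIC))
E
```

```text
12.483001809698248 [-30.64815829  -0.3213481  151.83419429] [-0.47885705  0.39436611 -1.76060812]
```

View pics/s8.png

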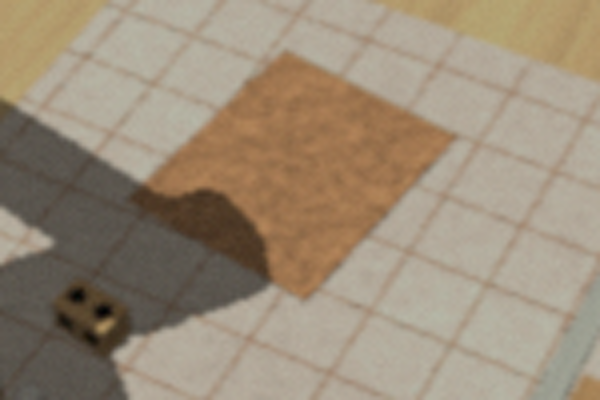

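View pics/d8.png

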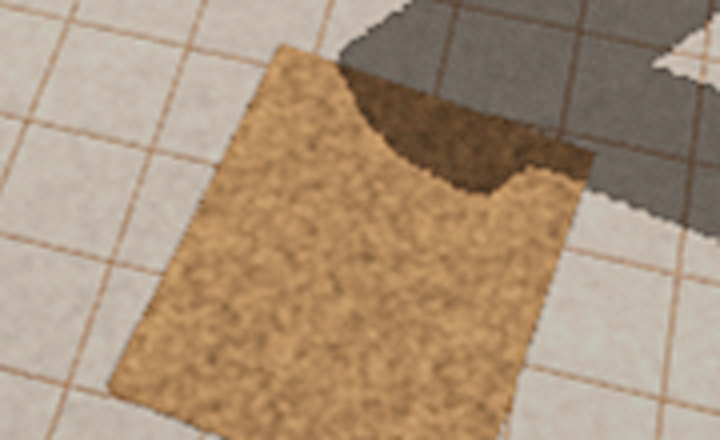

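```bash
python3 - <<'E'
from h import *
S=cam("scene");D=cam("side")
P=ray(S,np.array([(287,50),(455,133),(302,298),(137,193)])/4+[250,80],3); print(P.round(1),P.mean(0))
Q=ray(D,np.array([(283,45),(594,153),(110,383)])/4+[260,290],3); print(Q.round(1),(Q[1]+Q[2])/2)
for a,b in [(0,1),(3,2)]: 
    d=P[b]-P[a];print("x edge",np.degrees(np.arctan2(d[1],d[0])),np.hypot(*d[:2]))
for a,b in [(3,0),(2,1)]: 
    d=P[b]-P[a];print("y edge",np.degrees(np.arctan2(-d[0],d[1])),np.hypot(*d[:2]))
d=Q[0]-Q[1];print(np.degrees(np.arctan2(d[1],d[0])),np.hypot(*d[:2]));d=Q[2]-Q[0];print(np.degrees(np.arctan2(-d[0],d[1])),np.hypot(*d[:2]))
E
```

```text
[[443.4 411.1   3. ]
 [605.3 390.1   3. ]
 [576.9 181.5   3. ]
 [417.1 213.4   3. ]] [510.68060151 299.0442278    3.        ]
[[576.5 182.8   3. ]
 [411.7 205.2   3. ]
 [605.5 385.4   3. ]] [508.62553561 295.2811472    3.        ]
x edge -7.391770309021347 163.23190446333075
x edge -11.307373619419888 163.0152438121784
y edge -7.597204772596722 199.42181208199455
y edge -7.748846228740946 210.55643895115418
-7.730735451296949 166.26850520354174
-8.170023281982543 204.6772978797605
```

```bash
python3 - <<'E'
from h import *
T=toolR(82.2)
print(rel((500,0,200),T),rel((509.7,296,180),T),rel((509.7,296,60),T))
E
```

```text
[273.7, -44.6, 9.8, -16.1, 0.6, 4.4] [569.8, -46.7, 31.2, -16.1, 0.6, 4.4] [569.8, -13.3, 146.5, -16.1, 0.6, 4.4]
```

servo_tool:
  rows:
    - [[30, -5, 1, -2, 0, 0, 0], [75, -12, 3, -6, 0, 1, 0], [120, -20, 4, -10, 0, 2, 0], [165, -27, 6, -14, 0.3, 3, 0], [210, -34, 8, -16, 0.6, 4.4, 0], [255, -42, 9, -16.1, 0.6, 4.4, 0], [300, -45, 12, -16.1, 0.6, 4.4, 0], [350, -45, 15, -16.1, 0.6, 4.4, 0], [400, -46, 20, -16.1, 0.6, 4.4, 0], [450, -46, 24, -16.1, 0.6, 4.4, 0], [500, -46, 27, -16.1, 0.6, 4.4, 0], [545, -46, 30, -16.1, 0.6, 4.4, 0]]

```text
t: 15.45
eef_pos: [508.6, 272.7, 180.0]
eef_rot: [0.754, 0.657, -0.001, -0.0]
wrist_force: [0.6, 0.2, -1.0]
width: 12.2
```

```bash
python3 - <<'E'
from h import *
T=toolR(82.2); o=readout.get_obs();print(o["width"])
print(rel((509.7,296,130),T),rel((509.7,296,40),T))
W=cam("wrist"); cv2.imwrite("pics/w9.png",W[0])
E
```

```text
12.249758511497632
[23.3, -2.0, 50.0, -0.1, 0.1, -0.0] [23.4, -1.8, 140.0, -0.1, 0.1, -0.0]
```

View pics/w9.png

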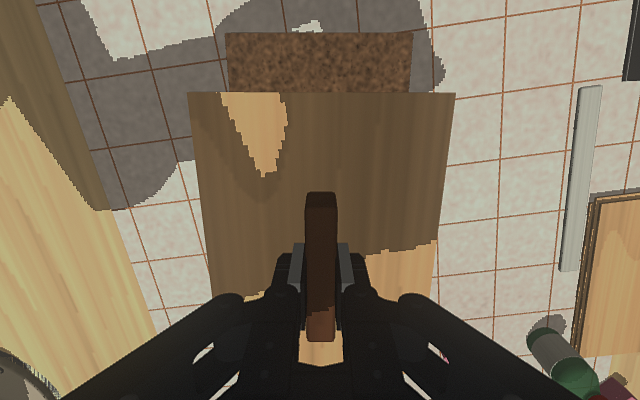

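```bash
python3 - <<'E'
from h import *
W=cam("wrist")
P=ray(W,[(227,33),(412,32)],3);print(P);d=P[1]-P[0];an=np.arctan2(d[1],d[0]);print(np.degrees(an),np.hypot(*d[:2]));m=P.mean(0)
print("mat centre",m[:2]+105*np.array([np.sin(an),-np.cos(an)]))
z=readout.get_obs()["eef_pos"][2]-10.7+5
Q=ray(W,[(188,93),(455,92.5)],z);print(Q);d=Q[1]-Q[0];an=np.arctan2(d[1],d[0]);print(np.degrees(an),np.hypot(*d[:2]));m=Q.mean(0)
print("panel centre",m[:2]+80*np.array([np.sin(an),-np.cos(an)]),readout.get_obs()["eef_pos"])
E
```

```text
[[442.04820207 415.00767857   3.        ]
 [606.13901868 393.78595519   3.        ]]
-7.369109964562454 165.45741941440303
mat centre [510.62621216 300.26406898]
[[461.20730637 363.60093918 173.81098275]
 [577.51619758 348.24164497 173.81098275]]
-7.52272743899074 117.31865193429336
panel centre [508.88819541 276.60985145] [508.11851717 274.49762869 179.51098275]
```

servo_tool:
  rows:
    - [[22, -2, 40, 0, 0, 0, 0], [22, -2, 80, 0, 0, 0, 0], [22, -2, 120, 0, 0, 0, 0], [22, -2, 145, 0, 0, 0, 0], [22, -2, 158, 0, 0, 0, 0], [22, -2, 158, 0, 0, 0, 0]]

```text
t: 16.3
eef_pos: [508.4, 296.0, 21.0]
eef_rot: [0.753, 0.658, -0.002, -0.001]
wrist_force: [1.1, 0.1, -1.7]
width: 12.4
```

```bash
python3 - <<'E'
from h import *
o=readout.get_obs();print(o["width"],rel((509.5,296,14),toolR(82.3)))
D=cam("side")
cv2.imwrite("pics/d10.png",cv2.resize(D[0][250:400,240:460],None,fx=3.5,fy=3.5,interpolation=cv2.INTER_CUBIC))
E
```

```text
12.419412931654422 [0.1, 1.1, 7.0, -0.2, 0.1, 0.1]
```

View pics/d10.png

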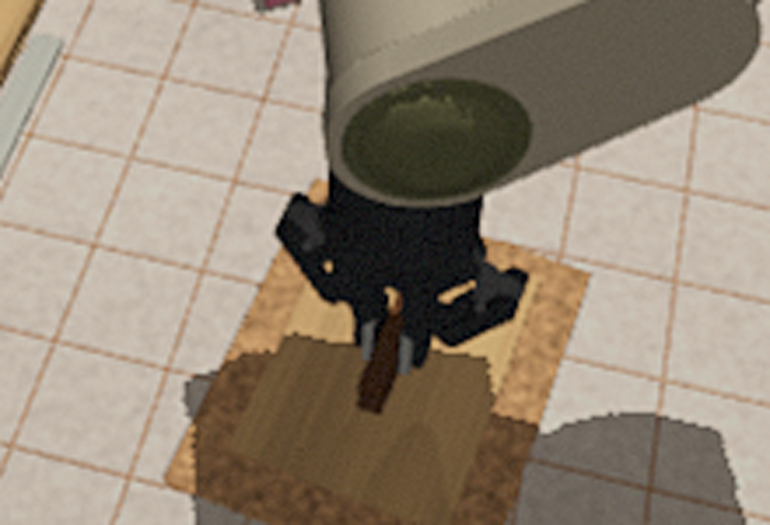

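Centred over the mat. Lower 6 mm, release, retract.

servo_tool:
  rows:
    - [[0, 1, 4, 0, 0, 0, 0], [0, 1, 7, 0, 0, 0, 0], [0, 1, 7, 0, 0, 0, 0], [0, 1, 7, 0, 0, 0, 0]]

```text
t: 16.85
eef_pos: [510.0, 296.2, 15.1]
eef_rot: [0.753, 0.658, -0.001, -0.001]
wrist_force: [-0.7, 1.5, -2.1]
width: 12.5
```

servo_tool:
  rows:
    - [[0, 0, 2, 0, 0, 0, 0], [0, 0, 2, 0, 0, 0, 0], [0, 0, 2, 0, 0, 0, 0]]

```text
t: 17.23
eef_pos: [510.1, 296.3, 13.6]
eef_rot: [0.753, 0.659, -0.001, -0.0]
wrist_force: [-1.0, -0.7, 5.7]
width: 12.7
```

Contact. Release and retract, then to a view of the modules.

servo_tool:
  rows:
    - [[0, 0, 0, 0, 0, 0, 0.4], [0, 0, 0, 0, 0, 0, 0.4], [0, 0, 0, 0, 0, 0, 0.4], [0, 0, -40, 0, 0, 0, 0.4], [0, 0, -90, 0, 0, 0, 0.6], [0, 0, -140, 0, 0, 0, 1], [0, 0, -140, 0, 0, 0, 1]]

```text
t: 18.1
eef_pos: [511.7, 296.9, 157.5]
eef_rot: [0.752, 0.659, 0.003, 0.001]
wrist_force: [-0.1, -0.6, -1.1]
width: 84.3
```

```bash
python3 - <<'E'
from h import *
W=cam("wrist"); cv2.imwrite("pics/w11.png",W[0])
T=toolR(90); print(rel((450,200,300),T),rel((540,80,330),T))
E
```

```text
[-103.5, -47.2, -145.2, 0.1, -0.1, -7.6] [-210.5, 58.0, -175.2, 0.1, -0.1, -7.6]
```

View pics/w11.png

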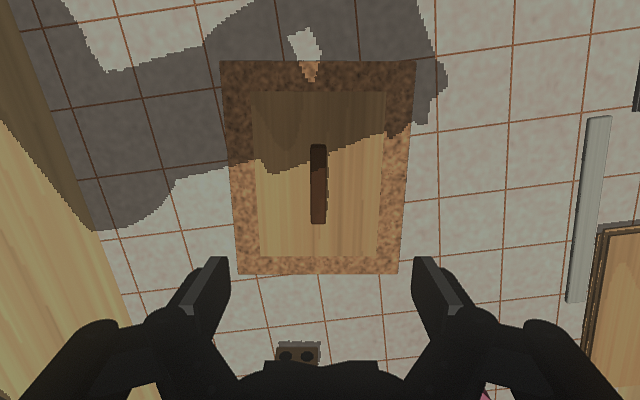

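servo_tool:
  rows:
    - [[-50, 10, -60, 0, 0, -4, 1], [-110, 30, -120, 0, 0, -7.6, 1], [-170, 50, -175, 0, 0, -7.6, 1], [-210, 58, -175, 0, 0, -7.6, 1], [-210, 58, -175, 0, 0, -7.6, 1], [-210, 58, -175, 0, 0, -7.6, 1]]

```text
t: 18.9
eef_pos: [540.5, 78.7, 329.2]
eef_rot: [0.708, 0.706, 0.001, 0.0]
wrist_force: [-0.7, 0.6, -0.1]
width: 85.2
```

```bash
python3 - <<'E'
from h import *
W=cam("wrist"); cv2.imwrite("pics/w12.png",W[0]);np.savez("w12.npz",K=W[1],R=W[2],c=W[3])
E
```

```text
(no output)
```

View pics/w12.png

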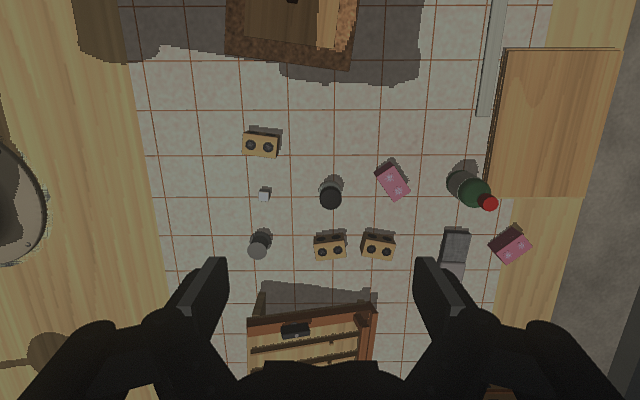

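```bash
python3 - <<'E'
import cv2,numpy as np
im=cv2.imread("pics/w12.png")
z=lambda x,y:cv2.convertScaleAbs(cv2.resize(im[y-35:y+35,x-45:x+45],None,fx=8,fy=8,interpolation=cv2.INTER_CUBIC)[::1],alpha=1.5)
cv2.imwrite("pics/w12a.png",cv2.convertScaleAbs(cv2.resize(im[120:170,230:295],None,fx=8,fy=8,interpolation=cv2.INTER_CUBIC),alpha=1.5))
cv2.imwrite("pics/w12b.png",cv2.convertScaleAbs(cv2.resize(im[220:272,305:405],None,fx=8,fy=8,interpolation=cv2.INTER_CUBIC),alpha=1.5))
E
```

```text
(no output)
```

View pics/w12a.png

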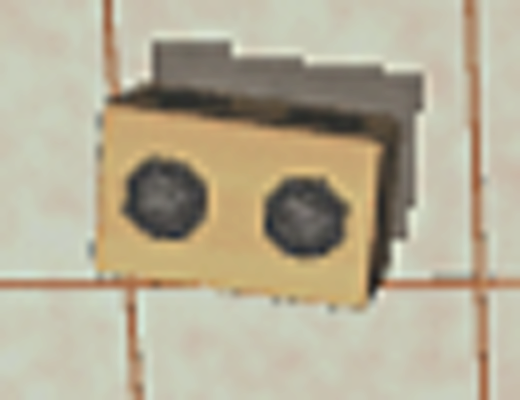

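View pics/w12b.png

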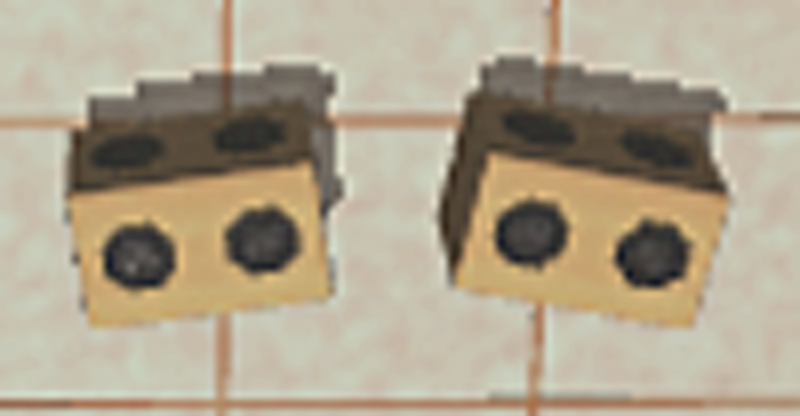

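```bash
python3 - <<'E'
from h import *
d=np.load("w12.npz");C=(None,d["K"],d["R"],d["c"])
for n,q,off in [("A",[(105,105),(380,140),(368,305),(97,275)],(230,120)),("B",[(70,197),(312,160),(330,293),(92,325)],(305,220)),("C",[(488,153),(726,200),(690,325),(455,285)],(305,220))]:
    P=ray(C,np.array(q)/8+off,30)[:,:2]; e=(P[1]-P[0]+P[2]-P[3])/2;g=(P[0]-P[3]+P[1]-P[2])/2
    print(n,P.mean(0).round(1),np.degrees(np.arctan2(e[1],e[0])).round(1),np.degrees(np.arctan2(-g[0],g[1])).round(1),np.hypot(*e).round(1),np.hypot(*g).round(1))
E
```

```text
A [457.8  84.2] -7.0 -7.0 46.9 29.1
B [555.7 -77.2] 8.9 8.2 46.6 28.3
C [630.4 -76.9] -11.7 -10.5 46.8 28.0
```

```bash
python3 - <<'E'
from h import *
T=toolR(-11.3); print(rel((630.4,-77,90),T))
E
```

```text
[-157.1, 90.7, 238.2, -0.1, -0.0, 101.2]
```

servo_tool:
  rows:
    - [[-40, 23, 20, 0, 0, 10, 0.75], [-80, 46, 40, 0, 0, 20, 0.75], [-120, 70, 60, 0, 0, 30, 0.75], [-157, 91, 80, 0, 0, 40, 0.75], [-157, 91, 100, 0, 0, 50, 0.75], [-157, 91, 120, 0, 0, 60, 0.75], [-157, 91, 150, 0, 0, 70, 0.75], [-157, 91, 180, 0, 0, 80, 0.75], [-157, 91, 210, 0, 0, 90, 0.75], [-157, 91, 238, 0, 0, 101, 0.75], [-157, 91, 238, 0, 0, 101, 0.75], [-157, 91, 238, 0, 0, 101, 0.75]]

```text
t: 20.45
eef_pos: [631.0, -76.2, 90.7]
eef_rot: [0.996, -0.095, -0.0, -0.001]
wrist_force: [-0.2, 0.0, -0.3]
width: 64.2
```

```bash
python3 - <<'E'
from h import *
T=toolR(-11.3); print(rel((630.4,-77,12),T),readout.get_obs()["joints"].round(2))
W=cam("wrist"); cv2.imwrite("pics/w13.png",W[0])
E
```

```text
[-0.4, 1.0, 78.7, -0.1, 0.0, 0.4] [-0.31  0.65  1.25  0.    1.25  1.45]
```

View pics/w13.png

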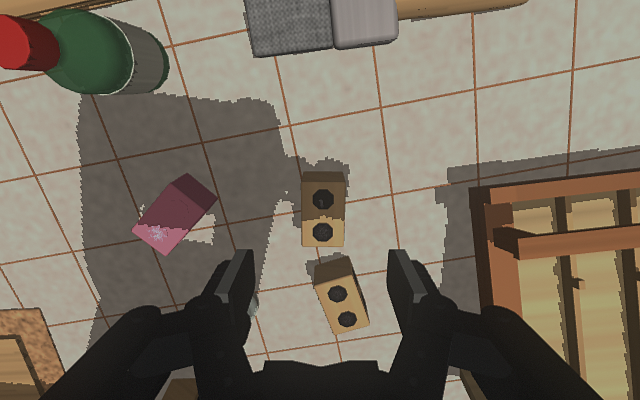

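servo_tool:
  rows:
    - [[0, 1, 40, 0, 0, 0.4, 0.75], [0, 1, 70, 0, 0, 0.4, 0.75], [0, 1, 78, 0, 0, 0.4, 0.75], [0, 1, 78, 0, 0, 0.4, 0], [0, 1, 78, 0, 0, 0.4, 0], [0, 1, 78, 0, 0, 0.4, 0], [0, 1, 78, 0, 0, 0.4, 0], [0, 1, 78, 0, 0, 0.4, 0]]

```text
t: 21.5
eef_pos: [632.1, -77.5, 15.1]
eef_rot: [0.995, -0.098, 0.002, -0.0]
wrist_force: [-0.5, 0.7, 6.2]
width: 28.4
```

```bash
python3 - <<'E'
from h import *
W=cam("wrist"); cv2.imwrite("pics/w14.png",W[0])
E
```

```text
(no output)
```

View pics/w14.png

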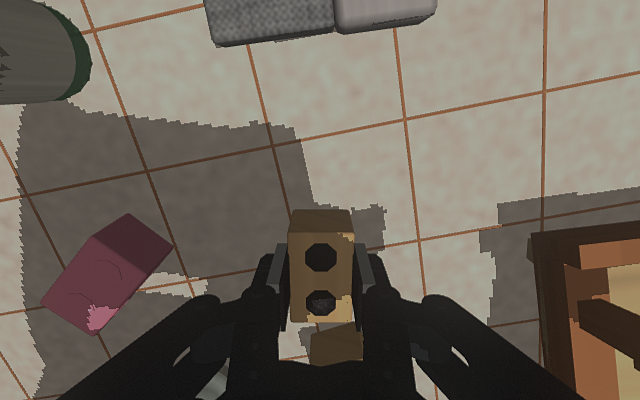

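servo_tool:
  rows:
    - [[0, 0, -20, 0, 0, 0, 0], [0, 0, -60, 0, 0, 0, 0], [0, 0, -110, 0, 0, 0, 0], [0, 0, -130, 0, 0, 0, 0], [0, 0, -130, 0, 0, 0, 0]]

```text
t: 22.18
eef_pos: [632.1, -77.7, 147.2]
eef_rot: [0.995, -0.098, 0.004, 0.0]
wrist_force: [-0.3, -0.0, -0.8]
width: 28.4
```

```bash
python3 - <<'E'
from h import *
o=readout.get_obs();print(o["width"],o["eef_pos"],o["joints"].round(2))
W=cam("wrist"); cv2.imwrite("pics/w15.png",W[0])
print(rel(tw(10,21,70),slR(0)),rel(tw(10,21,30),slR(0)))
E
```

```text
28.44151106864506 [632.12557812 -77.70847209 147.20995633] [-0.31  0.59  1.18  0.    1.36  1.46]
[-47.1, 191.4, 35.5, -1.1, -16.3, -7.6] [-58.2, 192.9, 73.9, -1.1, -16.3, -7.6]
```

View pics/w15.png

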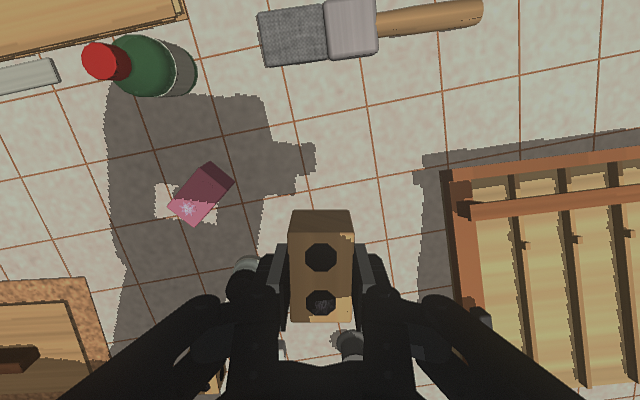

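servo_tool:
  rows:
    - [[-10, 40, 0, 0, -2, -1, 0], [-24, 90, 0, -0.5, -6, -3, 0], [-40, 140, 10, -1, -11, -5, 0], [-47, 185, 25, -1.1, -16.3, -7.6, 0], [-47, 191, 35, -1.1, -16.3, -7.6, 0], [-47, 191, 35, -1.1, -16.3, -7.6, 0], [-47, 191, 35, -1.1, -16.3, -7.6, 0]]

```text
t: 23.1
eef_pos: [548.5, -254.5, 110.3]
eef_rot: [0.99, -0.031, -0.139, -0.004]
wrist_force: [0.6, 0.4, -0.0]
width: 28.9
```

```bash
python3 - <<'E'
from h import *
o=readout.get_obs();print(o["width"],inA())
W=cam("wrist"); cv2.imwrite("pics/w16.png",W[0]);np.savez("w16.npz",K=W[1],R=W[2],c=W[3])
print(rel(tw(10,21,16.5),slR(0)))
for a,v,w in [(35,0,16),(35,42,16),(35,-42,16),(-100,0,10),(-100,42,10)]: print(proj(W,tw(a,v,w)).round(1))
E
```

```text
28.89191874034214 [10.17168831 22.59427886 70.86441593]
[-0.2, 1.5, 54.7, 0.0, -0.1, 0.0]
[[356.6 181.3]]
[[290.8 181.2]]
[[422.4 181.3]]
[[349.5 343.9]]
[[296.2 343.8]]
```

View pics/w16.png

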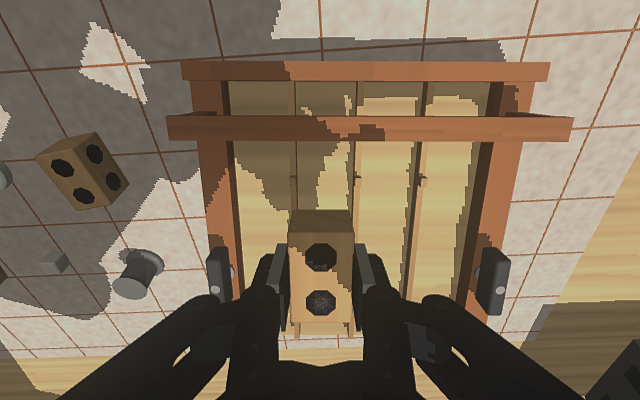

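servo_tool:
  rows:
    - [[0, 1.5, 25, 0, 0, 0, 0], [0, 1.5, 48, 0, 0, 0, 0], [0, 1.5, 55, 0, 0, 0, 0], [0, 1.5, 55, 0, 0, 0, 0]]

```text
t: 23.65
eef_pos: [533.8, -254.8, 58.2]
eef_rot: [0.99, -0.03, -0.139, -0.004]
wrist_force: [-0.4, -0.1, 0.3]
width: 28.3
```

```bash
python3 - <<'E'
from h import *
o=readout.get_obs();print(o["width"],inA(),o["wrist_force"])
E
```

```text
28.320165644982943 [10.42731516 21.34163189 16.78394237] [-0.37242552 -0.14673561  0.25141986]
```

Lower a little more to touch, then open and back off along the normal.

servo_tool:
  rows:
    - [[0, 0, 1.5, 0, 0, 0, 0], [0, 0, 1.5, 0, 0, 0, 0], [0, 0, 1.5, 0, 0, 0, 0.5], [0, 0, 1.5, 0, 0, 0, 0.5], [0, 0, 1.5, 0, 0, 0, 0.5], [0, 0, -25, 0, 0, 0, 0.5], [0, 0, -45, 0, 0, 0, 0.5], [0, 0, -45, 0, 0, 0, 0.3]]

```text
t: 24.65
eef_pos: [546.8, -255.9, 102.6]
eef_rot: [0.99, -0.03, -0.137, -0.003]
wrist_force: [0.2, 0.4, 0.3]
width: 26.5
```

```bash
python3 - <<'E'
from h import *
o=readout.get_obs();print(o["width"],inA(),o["wrist_force"])
W=cam("wrist"); cv2.imwrite("pics/w17.png",W[0])
print(rel(tw(-40,21,62),slR(0)),rel(tw(-40,21,12),slR(0)))
E
```

```text
26.520821829671874 [10.71802527 21.10908376 63.00261987] [0.23542655 0.36922859 0.31799296]
[-50.4, 0.3, -0.4, 0.1, -0.1, 0.1] [-50.5, 0.3, 49.6, 0.1, -0.1, 0.1]
```

View pics/w17.png

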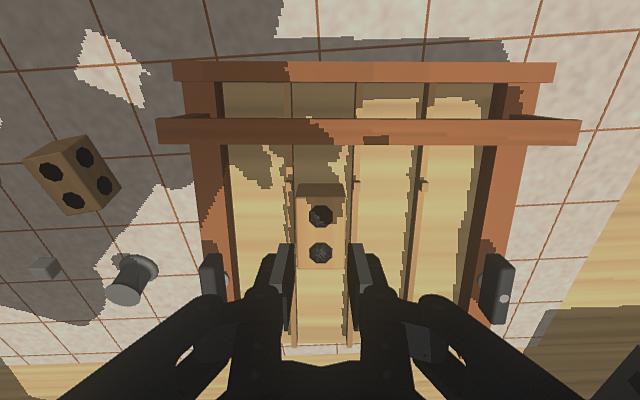

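servo_tool:
  rows:
    - [[-50, 0, 0, 0, 0, 0, 0], [-50, 0, 0, 0, 0, 0, 0], [-50, 0, 0, 0, 0, 0, 0], [-50, 0, 30, 0, 0, 0, 0], [-50, 0, 49, 0, 0, 0, 0], [-50, 0, 49, 0, 0, 0, 0]]

```text
t: 25.45
eef_pos: [484.5, -251.5, 66.4]
eef_rot: [0.99, -0.03, -0.14, -0.005]
wrist_force: [-0.4, -0.6, 0.5]
width: 0.4
```

```bash
python3 - <<'E'
from h import *
o=readout.get_obs();print(o["width"],inA(),o["wrist_force"])
W=cam("wrist"); cv2.imwrite("pics/w18.png",W[0])
print(rel(tw(36,21,12),slR(0)))
E
```

```text
0.4150837733986588 [-39.28649316  21.59869599  10.9935869 ] [-0.3819828  -0.64154178  0.5208297 ]
[75.0, 0.4, 0.3, 0.1, -0.1, 0.1]
```

View pics/w18.png

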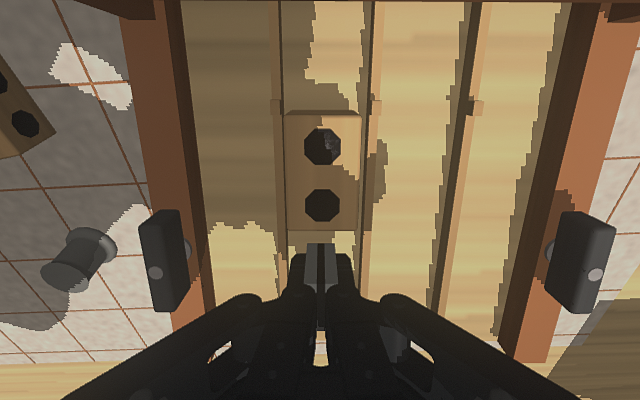

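servo_tool:
  rows:
    - [[6, 0, 0, 0, 0, 0, 0], [13, 0, 0, 0, 0, 0, 0], [20, 0, 0, 0, 0, 0, 0], [27, 0, 0, 0, 0, 0, 0], [34, 0, 0, 0, 0, 0, 0], [41, 0, 0, 0, 0, 0, 0], [48, 0, 0, 0, 0, 0, 0], [54, 0, 0, 0, 0, 0, 0], [60, 0, 0, 0, 0, 0, 0], [65, 0, 0, 0, 0, 0, 0], [69, 0, 0, 0, 0, 0, 0], [71, 0, 0, 0, 0, 0, 0]]

```text
t: 27.0
eef_pos: [553.4, -256.0, 47.9]
eef_rot: [0.99, -0.03, -0.139, -0.004]
wrist_force: [-0.6, 1.2, -0.2]
width: 0.1
```

```bash
python3 - <<'E'
from h import *
o=readout.get_obs();print(o["width"],inA(),o["wrist_force"])
W=cam("wrist"); cv2.imwrite("pics/w19.png",W[0])
E
```

```text
0.12232248629273418 [32.22279019 21.38991301 12.27218473] [-0.56431298  1.16129163 -0.15846749]
```

View pics/w19.png

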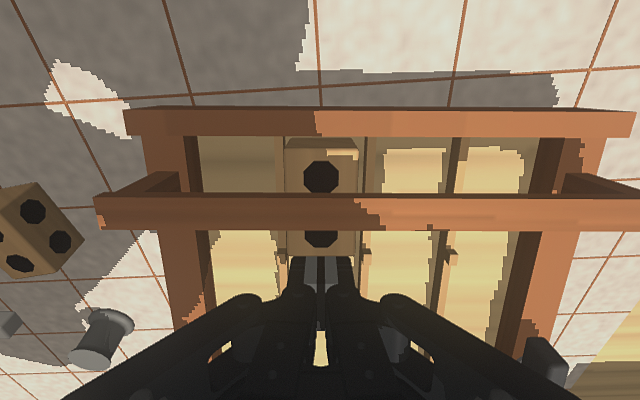

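servo_tool:
  rows:
    - [[1, 0, 0, 0, 0, 0, 0], [2, 0, 0, 0, 0, 0, 0], [3, 0, 0, 0, 0, 0, 0], [3.5, 0, 0, 0, 0, 0, 0], [3.5, 0, 0, 0, 0, 0, 0]]

```text
t: 27.68
eef_pos: [556.9, -256.2, 46.9]
eef_rot: [0.99, -0.03, -0.139, -0.004]
wrist_force: [-0.3, -0.1, 0.9]
width: 0.2
```

```bash
python3 - <<'E'
from h import *
o=readout.get_obs();print(inA(),o["wrist_force"])
E
```

```text
[35.8174366  21.41689376 12.26741707] [-0.29314544 -0.06895995  0.85052774]
```

servo_tool:
  rows:
    - [[1, 0, 0, 0, 0, 0, 0], [1.5, 0, 0, 0, 0, 0, 0], [2, 0, 0, 0, 0, 0, 0], [2, 0, 0, 0, 0, 0, 0]]

```text
t: 28.18
eef_pos: [557.3, -256.1, 46.8]
eef_rot: [0.99, -0.03, -0.141, -0.004]
wrist_force: [-8.0, 1.8, 6.5]
width: 0.0
```

```bash
python3 - <<'E'
from h import *
o=readout.get_obs();print(inA(),o["wrist_force"])
W=cam("wrist"); cv2.imwrite("pics/w20.png",cv2.resize(W[0][90:270,180:420],None,fx=3,fy=3))
E
```

```text
[36.23189777 21.55587097 12.29909785] [-7.97375897  1.75322643  6.46216259]
```

View pics/w20.png

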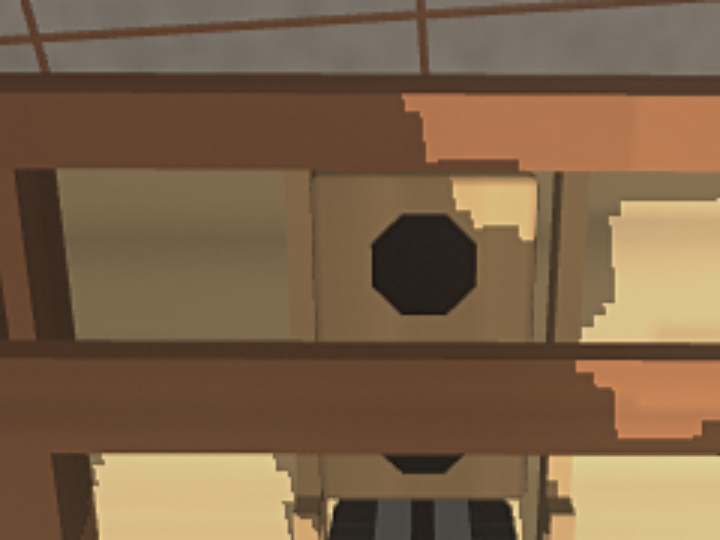

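servo_tool:
  rows:
    - [[-10, 0, 0, 0, 0, 0, 0], [-15, 0, -20, 0, 0, 0, 0.3], [-15, 0, -60, 0, 0, 0, 0.75], [-15, 0, -90, 0, 0, 0, 0.75], [-15, 0, -90, 0, 0, 0, 0.75]]

```text
t: 28.85
eef_pos: [568.9, -257.2, 139.6]
eef_rot: [0.99, -0.03, -0.138, -0.003]
wrist_force: [-0.1, -0.1, -0.2]
width: 63.9
```

```bash
python3 - <<'E'
from h import *
print(readout.get_obs()["eef_pos"],rel((555.7,-77.2,100),toolR(8.5)))
W=cam("wrist"); cv2.imwrite("pics/w21.png",W[0])
E
```

```text
[ 568.89691738 -257.23928068  139.5663034 ] [-12.5, -179.0, 44.3, -1.5, 15.9, -11.9]
```

View pics/w21.png

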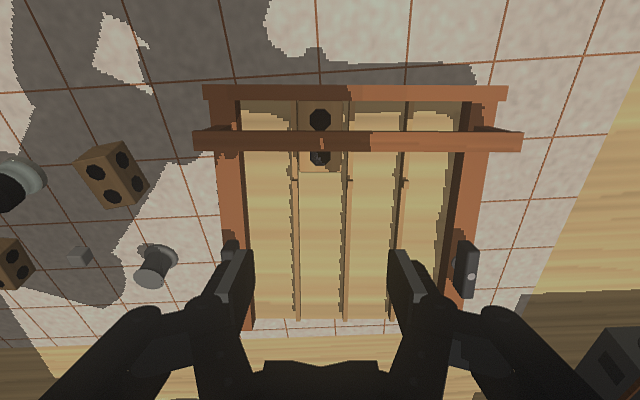

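servo_tool:
  rows:
    - [[-3, -45, 0, 0, 5, -3, 0.75], [-6, -95, 0, 0, 10, -6, 0.75], [-10, -145, 10, -1, 15.9, -11.9, 0.75], [-12.5, -179, 30, -1.5, 15.9, -11.9, 0.75], [-12.5, -179, 44, -1.5, 15.9, -11.9, 0.75], [-12.5, -179, 44, -1.5, 15.9, -11.9, 0.75]]

```text
t: 29.65
eef_pos: [553.5, -76.1, 97.3]
eef_rot: [0.997, 0.074, -0.003, -0.002]
wrist_force: [0.3, -0.8, 0.3]
width: 63.9
```

```bash
python3 - <<'E'
from h import *
print(readout.get_obs()["eef_pos"],rel((555.7,-77.2,12),toolR(8.5)))
W=cam("wrist"); cv2.imwrite("pics/w22.png",W[0])
E
```

```text
[553.46126174 -76.13099641  97.2635689 ] [2.5, 1.8, 85.2, -0.3, 0.3, -0.0]
```

View pics/w22.png

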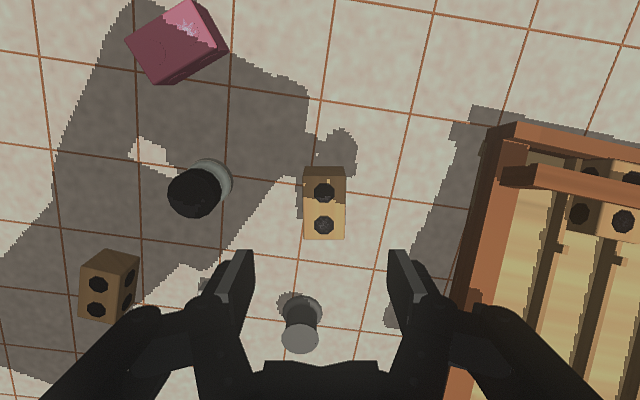

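servo_tool:
  rows:
    - [[2, 1.8, 40, 0, 0, 0, 0.75], [2, 1.8, 75, 0, 0.3, 0, 0.75], [2, 1.8, 84, 0, 0.3, 0, 0.75], [2, 1.8, 84, 0, 0.3, 0, 0], [2, 1.8, 84, 0, 0.3, 0, 0], [2, 1.8, 84, 0, 0.3, 0, 0], [2, 1.8, 84, 0, 0.3, 0, 0], [2, 1.8, 84, 0, 0.3, 0, 0]]

```text
t: 30.7
eef_pos: [557.1, -78.3, 15.7]
eef_rot: [0.997, 0.073, 0.002, -0.001]
wrist_force: [-0.3, -0.1, 7.7]
width: 28.8
```

servo_tool:
  rows:
    - [[0, 0, -20, 0, 0, 0, 0], [0, 0, -60, 0, 0, 0, 0], [0, 0, -110, 0, 0, 0, 0], [0, 0, -130, 0, 0, 0, 0], [0, 0, -130, 0, 0, 0, 0]]

```text
t: 31.32
eef_pos: [557.1, -78.8, 147.6]
eef_rot: [0.997, 0.074, 0.004, -0.0]
wrist_force: [-0.4, -0.3, -0.9]
width: 28.6
```

```bash
python3 - <<'E'
from h import *
o=readout.get_obs();print(o["width"],o["eef_pos"])
W=cam("wrist"); cv2.imwrite("pics/w23.png",W[0])
print(rel(tw(10,-21,70),slR(0)))
E
```

```text
28.610941668927726 [557.09125072 -78.81975257 147.58554622]
[-43.3, 215.5, 36.0, 1.6, -16.3, 12.0]
```

View pics/w23.png

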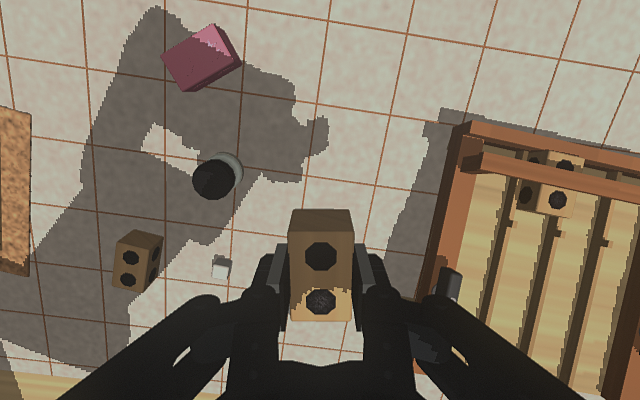

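servo_tool:
  rows:
    - [[-9, 45, 0, 0, -3, 2, 0], [-20, 100, 0, 0.5, -7, 5, 0], [-30, 150, 0, 1, -12, 9, 0], [-40, 195, 12, 1.6, -16.3, 12, 0], [-43, 215, 30, 1.6, -16.3, 12, 0], [-43, 215, 36, 1.6, -16.3, 12, 0], [-43, 215, 36, 1.6, -16.3, 12, 0], [-43, 215, 36, 1.6, -16.3, 12, 0]]

```text
t: 32.38
eef_pos: [546.0, -296.2, 110.4]
eef_rot: [0.99, -0.031, -0.139, -0.004]
wrist_force: [0.0, -0.2, -0.1]
width: 28.4
```

```bash
python3 - <<'E'
from h import *
o=readout.get_obs();print(o["width"],inA())
W=cam("wrist"); cv2.imwrite("pics/w24.png",W[0])
print(rel(tw(10,-21,16),slR(0)))
E
```

```text
28.352293351164096 [ 10.27428241 -19.23162911  71.03624644]
[-0.3, 1.5, 55.1, 0.0, -0.1, 0.0]
```

View pics/w24.png

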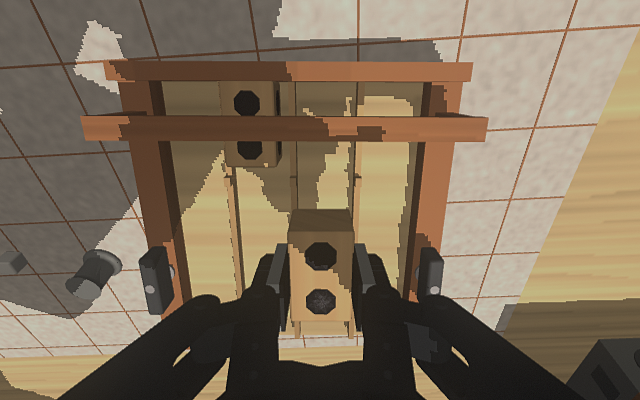

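servo_tool:
  rows:
    - [[0, 1.5, 25, 0, 0, 0, 0], [0, 1.5, 48, 0, 0, 0, 0], [0, 1.5, 56, 0, 0, 0, 0], [0, 1.5, 56, 0, 0, 0, 0], [0, 1.5, 56, 0, 0, 0, 0]]

```text
t: 33.05
eef_pos: [531.0, -297.0, 57.4]
eef_rot: [0.99, -0.03, -0.138, -0.004]
wrist_force: [0.2, -0.6, -0.7]
width: 28.5
```

servo_tool:
  rows:
    - [[0, 0, 0, 0, 0, 0, 0.5], [0, 0, 0, 0, 0, 0, 0.5], [0, 0, 0, 0, 0, 0, 0.5], [0, 0, -25, 0, 0, 0, 0.5], [0, 0, -45, 0, 0, 0, 0.5], [0, 0, -45, 0, 0, 0, 0.3]]

```text
t: 33.8
eef_pos: [544.0, -298.0, 101.8]
eef_rot: [0.99, -0.03, -0.137, -0.003]
wrist_force: [0.5, 0.6, -1.0]
width: 26.6
```

```bash
python3 - <<'E'
from h import *
o=readout.get_obs();print(o["width"],inA())
W=cam("wrist"); cv2.imwrite("pics/w25.png",W[0])
print(rel(tw(-40,-21,62),slR(0)),rel(tw(-40,-21,12),slR(0)))
E
```

```text
26.626137419855464 [ 10.78698512 -21.13097524  62.16539148]
[-50.4, 0.1, -1.3, 0.1, -0.2, 0.1] [-50.6, 0.1, 48.7, 0.1, -0.2, 0.1]
```

View pics/w25.png

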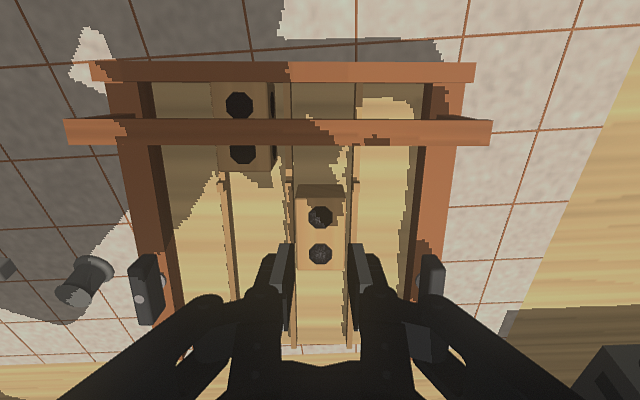

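In the lane. Back up, close, descend, and push.

servo_tool:
  rows:
    - [[-50, 0, 0, 0, 0, 0, 0], [-50, 0, 0, 0, 0, 0, 0], [-50, 0, 0, 0, 0, 0, 0], [-50, 0, 30, 0, 0, 0, 0], [-50, 0, 49, 0, 0, 0, 0], [-50, 0, 49, 0, 0, 0, 0]]

```text
t: 34.6
eef_pos: [481.7, -293.5, 65.5]
eef_rot: [0.99, -0.03, -0.139, -0.005]
wrist_force: [0.0, -0.9, -0.5]
width: 0.1
```

```bash
python3 - <<'E'
from h import *
print(inA(),rel(tw(36,-21,12),slR(0)))
E
```

```text
[-39.15399403 -20.55331549  10.07068424] [75.2, 0.6, -1.9, -0.0, -0.0, 0.1]
```

servo_tool:
  rows:
    - [[6, 0, -1, 0, 0, 0, 0], [13, 0.5, -1.5, 0, 0, 0, 0], [20, 0.5, -1.9, 0, 0, 0, 0], [27, 0.5, -1.9, 0, 0, 0, 0], [34, 0.5, -1.9, 0, 0, 0, 0], [41, 0.5, -1.9, 0, 0, 0, 0], [48, 0.5, -1.9, 0, 0, 0, 0], [55, 0.5, -1.9, 0, 0, 0, 0], [62, 0.5, -1.9, 0, 0, 0, 0], [67, 0.5, -1.9, 0, 0, 0, 0], [71, 0.5, -1.9, 0, 0, 0, 0], [73, 0.5, -1.9, 0, 0, 0, 0]]

```text
t: 36.1
eef_pos: [552.4, -298.3, 47.0]
eef_rot: [0.99, -0.03, -0.139, -0.005]
wrist_force: [0.2, -0.7, -0.5]
width: -0.0
```

servo_tool:
  rows:
    - [[1, 0, 0, 0, 0, 0, 0], [2, 0, 0, 0, 0, 0, 0], [3, 0, 0, 0, 0, 0, 0], [3.5, 0, 0, 0, 0, 0, 0], [3.5, 0, 0, 0, 0, 0, 0]]

```text
t: 36.72
eef_pos: [554.4, -298.3, 46.5]
eef_rot: [0.989, -0.03, -0.141, -0.005]
wrist_force: [-7.2, 1.1, 4.6]
width: 0.2
```

```bash
python3 - <<'E'
from h import *
o=readout.get_obs();print(inA(),o["wrist_force"])
W=cam("wrist"); cv2.imwrite("pics/w26.png",W[0])
E
```

```text
[ 36.07729382 -20.74801125  11.96253345] [-7.16733183  1.05905187  4.61407455]
```

View pics/w26.png

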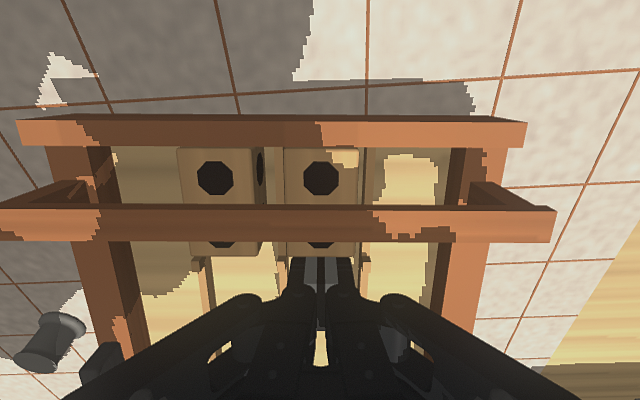

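servo_tool:
  rows:
    - [[-10, 0, 0, 0, 0, 0, 0], [-15, 0, -20, 0, 0, 0, 0.3], [-15, 0, -60, 0, 0, 0, 0.75], [-15, 0, -110, 0, 0, 0, 0.75], [-15, 0, -130, 0, 0, 0, 0.75], [-15, 0, -130, 0, 0, 0, 0.75]]

```text
t: 37.52
eef_pos: [576.7, -300.1, 176.8]
eef_rot: [0.99, -0.03, -0.14, -0.004]
wrist_force: [-0.1, 1.1, -1.3]
width: 64.4
```

```bash
python3 - <<'E'
from h import *
print(readout.get_obs()["eef_pos"],rel((440,84.2,150),toolR(-7)))
W=cam("wrist"); cv2.imwrite("pics/w27.png",W[0])
E
```

```text
[ 576.69113251 -300.10728349  176.7744912 ] [-146.4, -375.2, 69.9, 0.5, 16.1, 3.5]
```

View pics/w27.png

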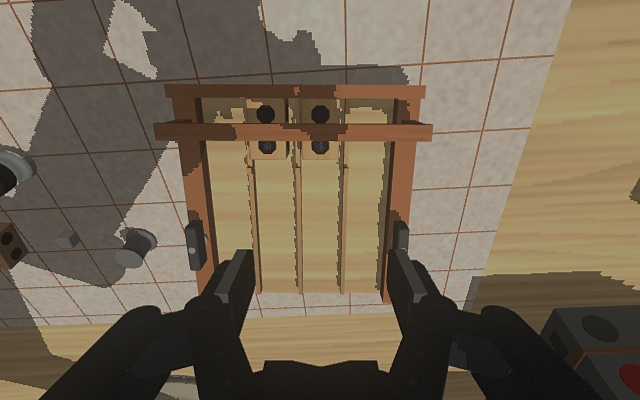

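servo_tool:
  rows:
    - [[-20, -50, 0, 0, 4, 1, 0.75], [-40, -105, 5, 0, 8, 2, 0.75], [-60, -160, 15, 0, 12, 3, 0.75], [-82, -215, 28, 0.5, 16.1, 3.5, 0.75], [-105, -270, 40, 0.5, 16.1, 3.5, 0.75], [-127, -325, 55, 0.5, 16.1, 3.5, 0.75], [-146, -375, 70, 0.5, 16.1, 3.5, 0.75], [-146, -375, 70, 0.5, 16.1, 3.5, 0.75], [-146, -375, 70, 0.5, 16.1, 3.5, 0.75]]

```text
t: 38.7
eef_pos: [439.3, 84.0, 148.8]
eef_rot: [0.998, -0.061, -0.002, -0.001]
wrist_force: [-0.2, -0.5, 0.3]
width: 64.1
```

```bash
python3 - <<'E'
from h import *
o=readout.get_obs();print(o["eef_pos"],o["joints"].round(2),rel((457.8,84.2,100),toolR(-7)))
W=cam("wrist"); cv2.imwrite("pics/w28.png",W[0]);np.savez("w28.npz",K=W[1],R=W[2],c=W[3])
E
```

```text
[439.34967269  84.03133436 148.76226987] [-0.08  0.29  1.7   0.    1.15  1.62] [18.4, -2.4, 48.7, -0.1, 0.2, -0.0]
```

View pics/w28.png

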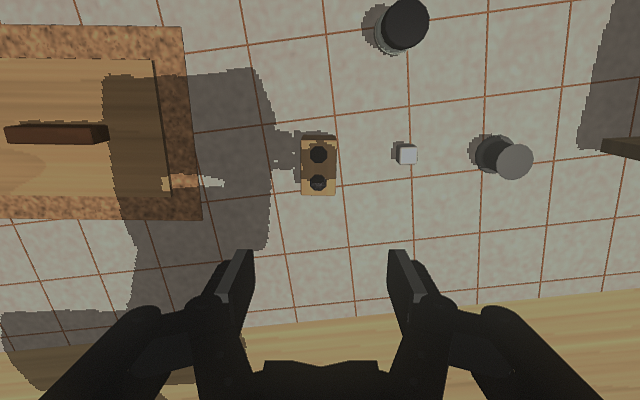

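```bash
python3 - <<'E'
from h import *
d=np.load("w28.npz");C=(None,d["K"],d["R"],d["c"])
P=ray(C,[(301,142),(336,140),(335,195),(302,195)],30);print(P.mean(0));e=P[0]-P[3];print(np.degrees(np.arctan2(e[1],e[0])),np.hypot(*e[:2]))
print(rel((458,84.2,13),toolR(-7)))
E
```

```text
[456.33871212  84.20179063  30.        ]
-7.034454469143196 45.39208165512613
[18.4, -2.7, 135.9, -0.1, 0.2, -0.1]
```

servo_tool:
  rows:
    - [[18, -2.5, 40, 0, 0, 0, 0.75], [18, -2.5, 85, 0, 0, 0, 0.75], [18, -2.5, 125, 0, 0.2, 0, 0.75], [18, -2.5, 135, 0, 0.2, 0, 0.75], [18, -2.5, 135, 0, 0.2, 0, 0.75], [18, -2.5, 135, 0, 0.2, 0, 0], [18, -2.5, 135, 0, 0.2, 0, 0], [18, -2.5, 135, 0, 0.2, 0, 0], [18, -2.5, 135, 0, 0.2, 0, 0], [18, -2.5, 135, 0, 0.2, 0, 0]]

```text
t: 40.0
eef_pos: [458.3, 84.0, 15.3]
eef_rot: [0.998, -0.062, 0.002, -0.0]
wrist_force: [-2.1, -1.5, 8.7]
width: 28.8
```

servo_tool:
  rows:
    - [[0, 0, -20, 0, 0, 0, 0], [0, 0, -60, 0, 0, 0, 0], [0, 0, -110, 0, 0, 0, 0], [0, 0, -150, 0, 0, 0, 0], [0, 0, -150, 0, 0, 0, 0]]

```text
t: 40.62
eef_pos: [458.9, 83.9, 168.4]
eef_rot: [0.998, -0.062, 0.005, -0.0]
wrist_force: [-0.5, -0.4, -1.3]
width: 28.1
```

```bash
python3 - <<'E'
from h import *
o=readout.get_obs();print(o["width"],o["eef_pos"])
W=cam("wrist"); cv2.imwrite("pics/w29.png",W[0])
print(rel(tw(10,63,75),slR(0)))
E
```

```text
28.061957631981663 [458.90373417  83.92438744 168.44176368]
[129.8, 284.3, 52.7, -0.5, -16.4, -3.5]
```

View pics/w29.png

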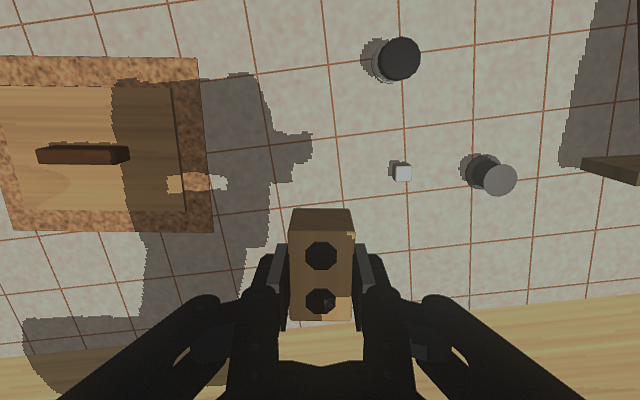

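servo_tool:
  rows:
    - [[22, 48, 0, 0, -3, 0, 0], [45, 98, 0, 0, -6, -1, 0], [68, 148, 0, 0, -10, -2, 0], [92, 198, 5, 0, -14, -3, 0], [115, 250, 20, -0.5, -16.4, -3.5, 0], [130, 284, 40, -0.5, -16.4, -3.5, 0], [130, 284, 52, -0.5, -16.4, -3.5, 0], [130, 284, 52, -0.5, -16.4, -3.5, 0], [130, 284, 52, -0.5, -16.4, -3.5, 0]]

```text
t: 41.8
eef_pos: [552.3, -212.9, 115.6]
eef_rot: [0.99, -0.03, -0.139, -0.005]
wrist_force: [0.8, 0.9, 0.4]
width: 28.9
```

```bash
python3 - <<'E'
from h import *
o=readout.get_obs();print(o["width"],inA())
W=cam("wrist"); cv2.imwrite("pics/w30.png",W[0])
print(rel(tw(12,63,16),slR(0)))
E
```

```text
28.945701605082284 [ 9.83244646 64.36072783 76.31449473]
[2.0, 1.3, 60.6, -0.0, -0.1, 0.1]
```

View pics/w30.png

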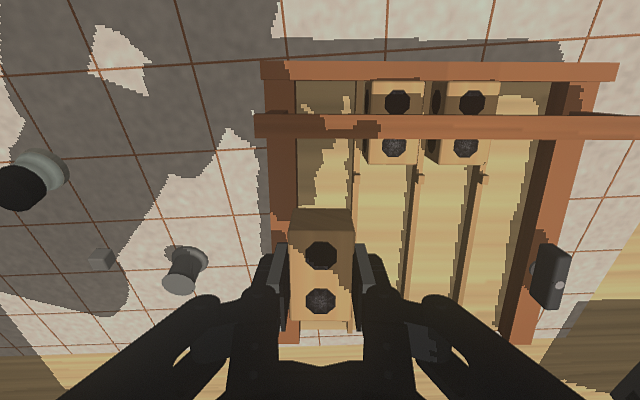

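servo_tool:
  rows:
    - [[2, 1.5, 25, 0, 0, 0, 0], [2, 1.5, 48, 0, 0, 0, 0], [2, 1.5, 56, 0, 0, 0, 0], [2, 1.5, 60, 0, 0, 0, 0], [2, 1.5, 60, 0, 0, 0, 0]]

```text
t: 42.48
eef_pos: [538.2, -213.6, 58.3]
eef_rot: [0.99, -0.03, -0.138, -0.004]
wrist_force: [0.4, -0.2, -0.2]
width: 28.5
```

```bash
python3 - <<'E'
from h import *
o=readout.get_obs();print(o["width"],inA(),o["wrist_force"])
W=cam("wrist"); cv2.imwrite("pics/w31.png",W[0])
E
```

```text
28.477669528347953 [12.15845823 62.7422315  17.29633995] [ 0.4269272  -0.22287922 -0.20431738]
```

View pics/w31.png

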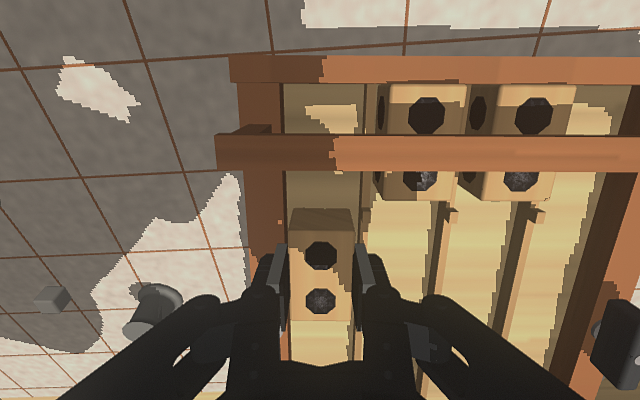

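servo_tool:
  rows:
    - [[0, 0, 1.5, 0, 0, 0, 0], [0, 0, 1.5, 0, 0, 0, 0], [0, 0, 1.5, 0, 0, 0, 0.5], [0, 0, 1.5, 0, 0, 0, 0.5], [0, 0, 1.5, 0, 0, 0, 0.5], [0, 0, -25, 0, 0, 0, 0.5], [0, 0, -45, 0, 0, 0, 0.5], [0, 0, -45, 0, 0, 0, 0.3]]

```text
t: 43.52
eef_pos: [551.2, -214.7, 102.7]
eef_rot: [0.99, -0.03, -0.137, -0.003]
wrist_force: [0.5, 0.2, -0.0]
width: 26.6
```

```bash
python3 - <<'E'
from h import *
o=readout.get_obs();print(o["width"],inA())
W=cam("wrist"); cv2.imwrite("pics/w32.png",W[0])
print(rel(tw(-40,63,62),slR(0)),rel(tw(-40,63,13),slR(0)))
E
```

```text
26.56390625486156 [12.45941716 62.47336226 63.57226795]
[-52.1, -0.4, 0.1, 0.0, -0.2, 0.1] [-52.2, -0.4, 49.1, 0.0, -0.2, 0.1]
```

View pics/w32.png

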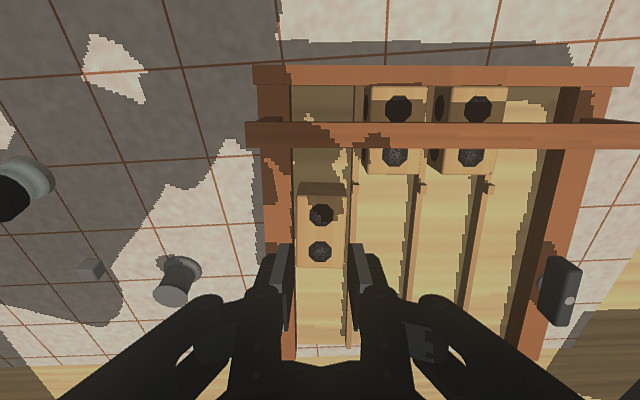

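servo_tool:
  rows:
    - [[-51, 1, 0, 0, 0, 0, 0], [-51, 1, 0, 0, 0, 0, 0], [-51, 1, 0, 0, 0, 0, 0], [-51, 1, 25, 0, 0, 0, 0], [-51, 1, 45, 0, 0, 0, 0], [-51, 1, 46, 0, 0, 0, 0]]

```text
t: 44.32
eef_pos: [488.7, -211.4, 69.6]
eef_rot: [0.99, -0.03, -0.139, -0.005]
wrist_force: [0.3, 0.1, 0.2]
width: -0.2
```

```bash
python3 - <<'E'
from h import *
print(inA(),readout.get_obs()["wrist_force"],rel(tw(36,62,14),slR(0)))
E
```

```text
[-38.55367924  61.89623718  14.55676722] [0.28892645 0.08838938 0.18773078] [74.6, 0.1, 0.6, -0.0, -0.0, 0.1]
```

servo_tool:
  rows:
    - [[6, 0, 0, 0, 0, 0, 0], [13, 0, 0, 0, 0, 0, 0], [20, 0, 0, 0, 0, 0, 0], [27, 0, 0, 0, 0, 0, 0], [34, 0, 0, 0, 0, 0, 0], [41, 0, 0, 0, 0, 0, 0], [48, 0, 0, 0, 0, 0, 0], [55, 0, 0, 0, 0, 0, 0], [61, 0, 0, 0, 0, 0, 0], [66, 0, 0, 0, 0, 0, 0], [70, 0, 0, 0, 0, 0, 0], [72, 0, 0, 0, 0, 0, 0]]

```text
t: 45.82
eef_pos: [558.0, -215.5, 49.7]
eef_rot: [0.99, -0.03, -0.139, -0.005]
wrist_force: [-0.8, -0.8, 0.7]
width: -0.1
```

servo_tool:
  rows:
    - [[1, 0, 0, 0, 0, 0, 0], [2, 0, 0, 0, 0, 0, 0], [3, 0, 0, 0, 0, 0, 0], [3.5, 0, 0, 0, 0, 0, 0], [3.5, 0, 0, 0, 0, 0, 0]]

```text
t: 46.45
eef_pos: [560.6, -215.6, 49.0]
eef_rot: [0.99, -0.03, -0.14, -0.005]
wrist_force: [-5.1, 1.1, 4.1]
width: 0.2
```

```bash
python3 - <<'E'
from h import *
o=readout.get_obs();print(inA(),o["wrist_force"])
W=cam("wrist"); cv2.imwrite("pics/w33.png",W[0])
E
```

```text
[36.35135992 62.20261133 14.60117767] [-5.07682106  1.10595679  4.0712216 ]
```

View pics/w33.png

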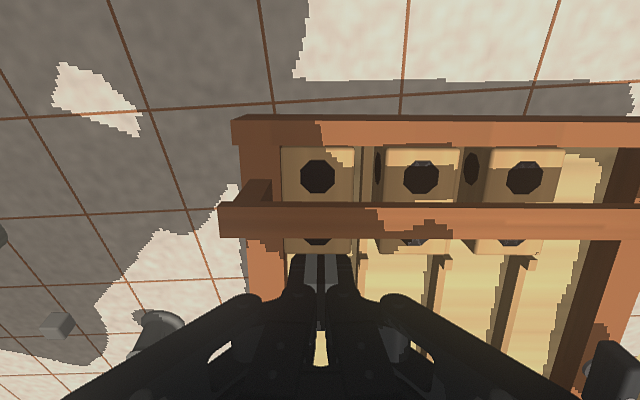

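servo_tool:
  rows:
    - [[-10, 0, 0, 0, 0, 0, 0], [-15, 0, -20, 0, 0, 0, 0], [-15, 0, -60, 0, 0, 0, 0.5], [-15, 0, -110, 0, 0, 0, 0.5], [-30, 0, -160, 0, 8, 0, 0.5], [-70, -40, -210, 0, 16, 0, 0.5], [-100, -90, -250, 0, 16, 0, 0.5], [-120, -130, -270, 0, 16, 0, 0.5], [-120, -130, -270, 0, 16, 0, 0.5]]

```text
t: 47.62
eef_pos: [527.7, -81.7, 345.3]
eef_rot: [1.0, -0.029, 0.002, 0.0]
wrist_force: [-0.4, -0.7, -1.1]
width: 42.9
```

```bash
python3 - <<'E'
from h import *
print(readout.get_obs()["eef_pos"])
for n in ["wrist","scene","side"]: cv2.imwrite(f"pics/{n}40.png",cam(n)[0])
E
```

```text
[527.6629469  -81.65281253 345.33253596]
```

View pics/wrist40.png

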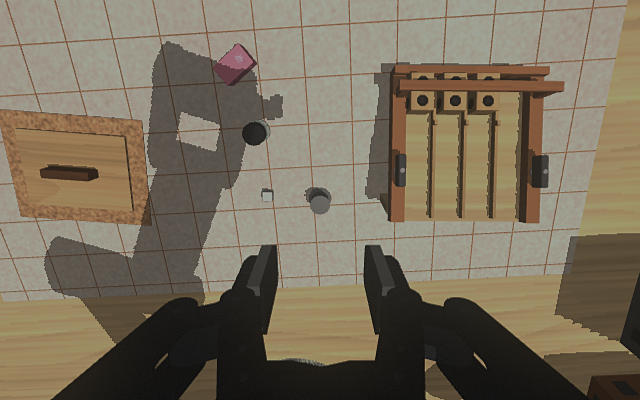

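View pics/scene40.png

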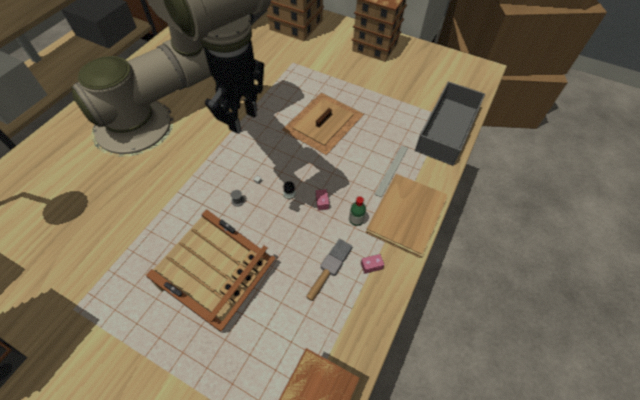

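View pics/side40.png

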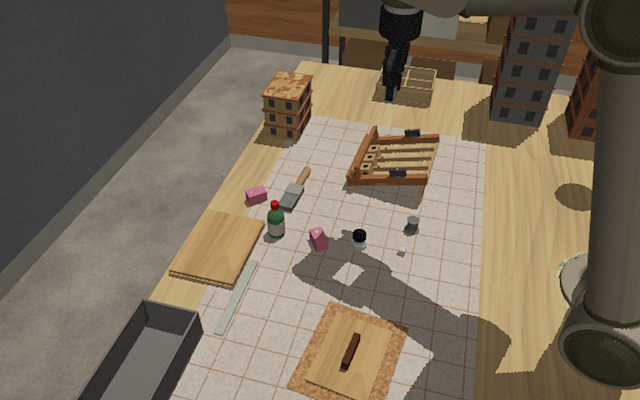

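```bash
python3 - <<'E'
from h import *
W=cam("wrist");cv2.imwrite("pics/w41.png",cv2.resize(W[0][55:125,380:570],None,fx=4,fy=4,interpolation=cv2.INTER_CUBIC))
# cover grip top centre vs mat centre (wrist px)
print(ray(W,[(69,172)],3+29)[0], ray(W,[(2,112),(143,122),(151,223),(21,213)],3).mean(0))
E
```

```text
[514.37764685 281.92434684  32.        ] [510.12450952 288.05193255   3.        ]
```

View pics/w41.png

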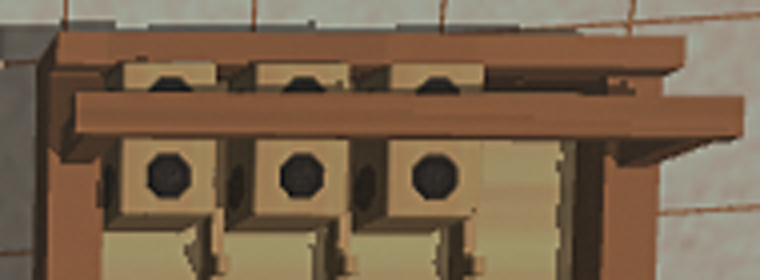

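```bash
python3 - <<'E'
from h import *
r=vision.get_image("wrist");M=r["mount"];Rt=R.from_quat([0.7518,0.6594,0.003,0.001]).as_matrix()
C=(None,r["mtx"],Rt@M[:3,:3],Rt@M[:3,3]+np.array([511.7,296.9,157.5]))
m=ray(C,[(220,61),(416,61),(398,274),(238,274)],3);p=ray(C,[(249,91),(386,91),(380,256),(260,256)],8)
print(m,p,m.mean(0),p.mean(0))
E
```

```text
[[440.45883123 410.49517732   3.        ]
 [606.64906946 388.81167388   3.        ]
 [579.90768859 181.33515113   3.        ]
 [412.02343827 203.89980799   3.        ]] [[461.15810949 383.23520085   8.        ]
 [578.54044526 367.86591705   8.        ]
 [561.81717877 208.21320364   8.        ]
 [440.44634701 224.47720529   8.        ]] [509.75975689 296.13545258   3.        ] [510.49052014 295.94788171   8.        ]
```

Cover is centred to within about 1 mm. Handing in.

```bash
python3 -c "
from station import manip
print(manip.job_done())"
```

```text
the job is handed in; nothing more can be done
None
```

The job is done and handed in at about 48 s, well inside the 210 s limit; it reports no verdict.

- **Buttons and cover:** I turned both buttons along the walls, lifted the cover out square to the slope and laid it flat on the cork mat.
- **Modules:** Three modules were present; no fourth showed in any camera. They lie lengthwise in the lanes at v = 63, 21 and -21. Each was pushed under the bar until it met the stop, where the wrist read 5–8 N across its axes and the finger stood at a ≈ 36 mm, just where a seated module should put it. One module was knocked aside early in the run; I measured it again before gripping it.
- **Last checks:** The final pictures show all three modules level with each other against the stop, and both buttons still aside. The bystanders and pink look-alikes stand where they were, by eye.
- **Check that disagreed:** From the wrist picture taken just after placing, the cover is within about 1 mm of the mat's middle. A reading from a later, oblique picture put it 4–6 mm off. I trusted the first, because in the later one the mat lay at the edge of the frame.

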